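# Clear the washing tray and fetch the great wheel

## Robot

A 6-joint arm with a two-finger parallel gripper is mounted at the origin on the work surface. World frame = base frame: x ahead of the robot, y to its left, z up, the work surface at z = 0. Lengths are in m, angles in rad, forces in N, time in s.
With the tool pointing down it reaches from about 0.25 to 0.725 m from the base axis. Payload 9.7 kg.
Tool frame: the origin (TCP) lies midway between the tips of the shut fingers; the grasp point (between the pads) lies 19 mm behind it; z points along the fingers, y is the direction in which the jaws open and shut (so a half turn about z gives the same grasp; the last joint's range is limited). The gripper opens to 85 mm and grips with 20 to 120 N. Pads are 22 mm wide; open, the fingers measure 114 mm over their backs; the gripper's body (76 mm by 85 mm) begins 54 mm behind the grasp point. The pads swing forward as they close: fully open they stand 13 mm farther back than shut.
Start: joints at [-1.301, 0.087, 0.176, 1.66, 0, 1.571], TCP at [0.147, -0.53, 0.231] pointing down, gripper open.
Joint ranges: [-3.13, 3.13], [-0.85, 1.81], [-1.15, 1.24], [-2.2, 2.28], [-1.44, 1.52], [-3.14, 3.14]. Speed limits (rad/s): [2.22, 2.22, 2.57, 3.14, 3.14, 3.14].

## Interface

Orientations are given as a unit quaternion [w, x, y, z].
In Python, from bench import manip, vision gives the robot as it stands. The module is installed in compiled form; this text tells all that it offers.
- The arm moves only by the tool carry_out, never from a script. Its argument "increments" is a list that holds one entry, the list of rows, each a list of 4 numbers: the shift along the tool's x, y, z in m, then the turn about the tool's z in degrees. A call has exactly 5 rows; each row is the pose to reach, as a shift and turn from the pose commanded when the call began, along the tool's axes at that moment; what a row does not reach only later rows make up. A row lasts 1/10 s, in which the tool goes at most 50 mm and 8.59 degrees, less where a joint would pass 70% of its speed; a pose out of reach is approached as far as the arm can. A call with a gripper value outside its range is refused whole. "gripper" is the finger opening in m, from 0 to 0.0854, set as the call begins (left out, the last holds). The fingers move at their own pace and stop on an object; the grip force is fixed at half the most. Time passes only in rows, so rows that repeat a pose let the fingers close, or fill a call up. It gives the time, the measured TCP pose, the force and the opening at its end, in the units of the state.
- manip.read_state(): the state, without advancing time (a new reading comes with each control period).
- vision.get_image(name): name is "side" or "top"; returns a dict with "frame" (400x640x3 uint8, blue, green, red), "mtx" (3x3 intrinsics, pixels), "k1" (the pictures are not rectified: a ray, as slopes to the right and down, at radius r is drawn at 1 + k1 r^2 times it, then the intrinsics apply), "view" (4x4, takes a point from world to camera coordinates). Camera axes: x right, y down, z forward; pixel columns grow to the right and rows downward; lengths in m; the calibration is good to about 2 mm. A picture is of the moment at which its call begins. There is no depth.
- manip.finish_job(): hands the job in, once; it reports no verdict.
The state is a dict: "clock": time; "q": joint angles; "joint_velocities": joint speeds; "joint_efforts": joint torques, N m; "tool_pos": TCP position; "orientation": TCP orientation; "force": force on the tool from outside, world axes, zero at the start; "ft_torque": the same for the moment, N m; "width": finger opening in m.
Only numpy, scipy, OpenCV 4.12 (cv2) and the standard library are available. Lean on these libraries where they do the work, as an engineer would, in place of code of your own. Each camera call takes 0.05 s, during which the arm holds its last target.

## Task

The clock's brass great wheel has been left to drain on the funnel of the mahogany washing tray, hemmed in by the green jar, the amber bottle and the nickel brush stand. Move all three out of the way so that they stand together on the white drip plate, then lift out the wheel and seat it centrally, barrel up, on the beech drying ring, and afterwards put each of the three back in the tray upright on the very same black round it came from. Set things down rather than dropping them, and leave the bronze bezel and the crank key where they lie.

Things in the scene. Friction and masses are not known exactly. Their poses are not given: they have to be found in the camera images.
- jar_center (a point): Green glass jar, nickel lid, loose, 0.3 kg, 104 mm tall: body 54 mm wide up to 78 mm, lid 50 mm wide from 87 mm up. Point on its upright axis (z), half-way up, 52 mm above its underside. Grip body or lid from above, any yaw. Starts on one of the three black rounds in the tray and must return to that one.
- bottle_center (a point): Amber glass bottle, tall black cap, loose, 0.3 kg, 120 mm tall: body 54 mm wide up to 68 mm, then shoulder and neck, cap 32 mm wide from 90 mm up. Point on its upright axis (z), half-way up, 60 mm above its underside; the cap's middle is 45 mm above the point (easiest grip). Starts on another black round and must return to it.
- brushes_center (a point): Nickel brush stand, loose, 0.35 kg, 118 mm tall: foot 58 mm wide, thin stem, disc 56 mm wide at 70 mm with four small brushes hung in it (tops at 82 mm), grip knob 20 mm wide from 92 to 118 mm. Point on its upright axis (z), half-way up, 59 mm above its underside; the knob's middle is 46 mm above the point. Starts on the remaining round, must return to it.
- wheel_center (a point): Brass great wheel, loose, 0.3 kg: toothed wheel 62 mm wide, 5 mm thick, flat at the bottom; on it a drum (barrel) 42 mm wide from 5 to 49 mm; steel arbor 8 mm wide, out 8 mm above the barrel and 14 mm below the wheel. Point on the upright axis (z), 30 mm above the wheel's underside: grip the barrel here. Starts flat over the funnel's mouth, the arbor hanging in it.
- tray: Mahogany washing tray, fixed, 250 (x) by 280 mm (y), rim 58 mm high, walls 12 mm; origin at the centre of its underside on the bench. Tin floor 24 mm above the bench. Funnel mouth 44 mm wide, flush with the floor, at (34, 0) mm in its axes; three flat black rounds, 66 mm wide, flush, centred at (34, 64), (-30, 0) and (34, -64) mm. Which thing stands on which round varies.
- plate: White enamelled drip plate, fixed flat on the bench to one side of the tray: 290 mm along its x, 130 mm along its y, top 8 mm above the bench; origin at the centre of its underside. The side area for the three cleared things, which fit in a row along its x, 90 mm apart.
- ring: Turned beech drying ring, fixed on the bench on the other side of the tray from the plate: 80 mm outside, 44 mm inside diameter, 24 mm high; origin at the centre of its underside. The wheel rests on its top with the lower arbor hanging in the opening.
- bezel: Bronze clock bezel, loose bystander, a flat ring 120 mm wide and 12 mm high lying on the bench, its centre about 125 mm beyond the drying ring (along +x); origin at the centre of its underside.
- key: Crank key of brass and steel with a dark wood handle, loose bystander, about 90 mm long and 11 mm high, lying about 120 mm nearer the robot than the drying ring; origin near its middle, on the bench.
There are look-alikes about, which are no part of the job. Leave any purple look-alike of the part that bears brushes_center alone.

How it is judged:
By the outcome, as a careful person would: the job done as asked, in the order asked, and still so for the second after the job is handed in, with the robot touching nothing.
It also fails if it takes over 144 s, if anything falls off the work surface, if the arm or the gripper's body presses on something with over 40 N, if the wrist force passes 120 N, or if a joint passes its speed limit or range.

## Working session

There is one attempt and no reset: what is moved stays moved. The work goes in short steps, Python scripts to look and compute and a tool call to move; the robot and the scene stay as the last step left them, time stands still between calls to the robot, and variables do not carry over. Pictures are saved under pics/ and viewed, and the job is handed in when it is done.

Besides the shell and the picture viewer there is one more tool, called after "Emit:" as name(argument=value, ...), one argument or row to a line, values as JSON. carry_out: Moves the arm, as the interface text tells. Its arguments: {"type":"object","properties":{"increments":{"type":"array","items":{"type":"array","items":{"type":"array","items":{"type":"number"}}}},"gripper":{"type":"number"}},"required":["increments"]}

```bash
mkdir -p pics; cat > h.py <<'E'
import numpy as np, cv2
from bench import manip, vision
def shot(name,fn):
    d=vision.get_image(name); cv2.imwrite('pics/'+fn,d['frame']); np.savez('pics/'+fn[:-4]+'.npz',**{k:np.array(v) for k,v in d.items()}); return d
def load(fn): return dict(np.load('pics/'+fn+'.npz'))
def ray(d,u,v):
    K=d['mtx'];x=(u-K[0,2])/K[0,0];y=(v-K[1,2])/K[1,1]
    k=float(d['k1']); s=1.0
    for _ in range(50):
        r2=(x*x+y*y)/s**2; s=1+k*r2
    c=np.array([x/s,y/s,1.]); V=d['view'];R=V[:3,:3];t=V[:3,3]
    return -R.T@t, R.T@c
def onz(d,u,v,z):
    o,r=ray(d,u,v); return o+r*(z-o[2])/r[2]
def proj(d,P):
    P=np.atleast_2d(P);V=d['view'];c=P@V[:3,:3].T+V[:3,3];x=c[:,:2]/c[:,2:];f=1+float(d['k1'])*(x**2).sum(1,keepdims=True)
    x=x*f;K=d['mtx'];return np.c_[x[:,0]*K[0,0]+K[0,2],x[:,1]*K[1,1]+K[1,2]]
E
python3 - <<'E'
from h import *
for n in('top','side'):
    d=shot(n,n+'0.png'); print(n,d['mtx'],d['k1'],d['view'], 'pos',-d['view'][:3,:3].T@d['view'][:3,3])
s=manip.read_state(); print(s)
E
```

```text
top [[399.89248999   0.         322.23735598]
 [  0.         399.89248999 202.27304868]
 [  0.           0.           1.        ]] -0.06822143865586144 [[ 0.01147842 -0.9998714   0.01119958 -0.02609954]
 [-0.99457386 -0.01257434 -0.10327016  0.53992081]
 [ 0.1033977  -0.00995344 -0.99459029  1.18274664]
 [ 0.          0.          0.          1.        ]] pos [ 0.41499742 -0.00753464  1.23239833]
side [[508.44379537   0.         314.9042814 ]
 [  0.         508.44379537 198.22404433]
 [  0.           0.           1.        ]] -0.05143296663481757 [[-0.88513588 -0.46526743 -0.00779048  0.46978458]
 [-0.30000565  0.58337578 -0.75476441  0.23393114]
 [ 0.35571207 -0.66573187 -0.65594969  1.04630888]
 [ 0.          0.          0.          1.        ]] pos [0.11381915 0.77866687 0.86654873]
{'clock': 0.1, 'q': array([-1.30098589e+00,  8.74083586e-02,  1.75208725e-01,  1.65978914e+00,
        1.67603434e-05,  1.57076552e+00]), 'joint_velocities': array([ 0.00156387, -0.00068605,  0.00060719,  0.00103152,  0.00081745,
       -0.00033276]), 'joint_efforts': array([-8.82810255e-04, -5.21560335e+01,  4.65654016e+01,  1.59158144e-02,
       -4.06555080e-05, -6.76349643e-07]), 'tool_pos': array([ 0.14655248, -0.52990551,  0.23064977]), 'orientation': array([-5.91932891e-04,  9.90911836e-01,  1.34511627e-01, -7.18765485e-05]), 'force': array([-0.19374867, -0.07059263, -0.58624796]), 'ft_torque': array([-0.03589922,  0.0213277 ,  0.0132511 ]), 'width': 0.08552964365692033}
```

```bash
ls .
```

```text
h.py
pics
```

View pics/top0.png

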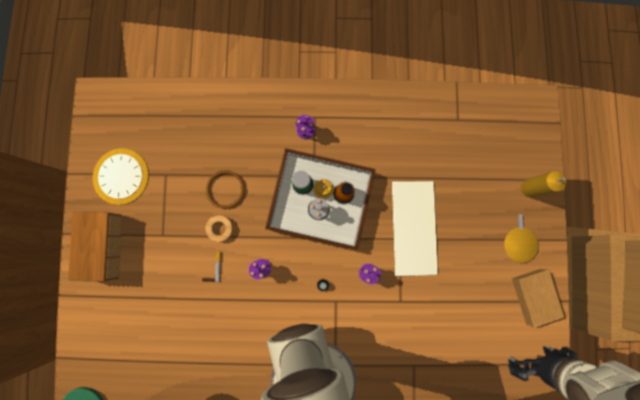

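View pics/side0.png

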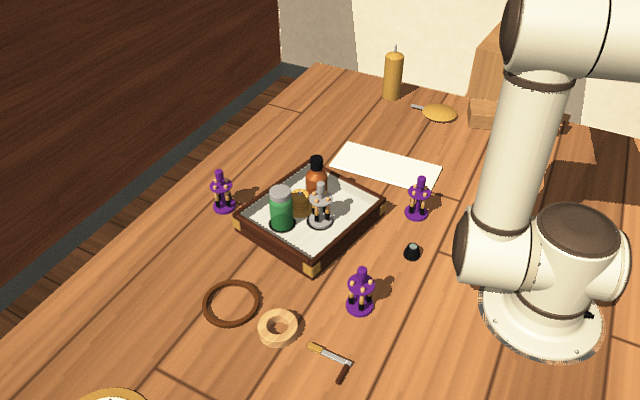

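The top view shows the tray at (322,200) with the green jar (303,182), wheel (323,187), bottle (344,191) and nickel brush stand (318,209). The plate is at (414,228) and the ring at (219,228), with the bezel at (226,189) and the key at (218,268). There are purple decoys at (305,127), (260,268) and (370,273).

- **Candidates for the brush stand:** nickel (318,209) in the tray, or the purple ones at (305,127), (260,268) and (370,273). I choose the nickel one in the tray.
- **Jar:** only the green one at (303,182).
- **Bottle:** amber at (344,191). The candle at (545,183) and the black cap-like thing at (323,285) are not it.
- **Wheel:** (323,187). The brass pan at (521,245) and the clock at (120,176) are not it.

Next is a close crop to check.

```bash
python3 - <<'E'
from h import *
a=cv2.imread('pics/top0.png')[140:260,255:385]; cv2.imwrite('pics/topc.png',cv2.resize(a,None,fx=5,fy=5,interpolation=cv2.INTER_CUBIC)[:600])
a=cv2.imread('pics/side0.png')[140:280,220:400]; cv2.imwrite('pics/sidec.png',cv2.resize(a,None,fx=4,fy=4,interpolation=cv2.INTER_CUBIC))
E
```

```text
(no output)
```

View pics/topc.png

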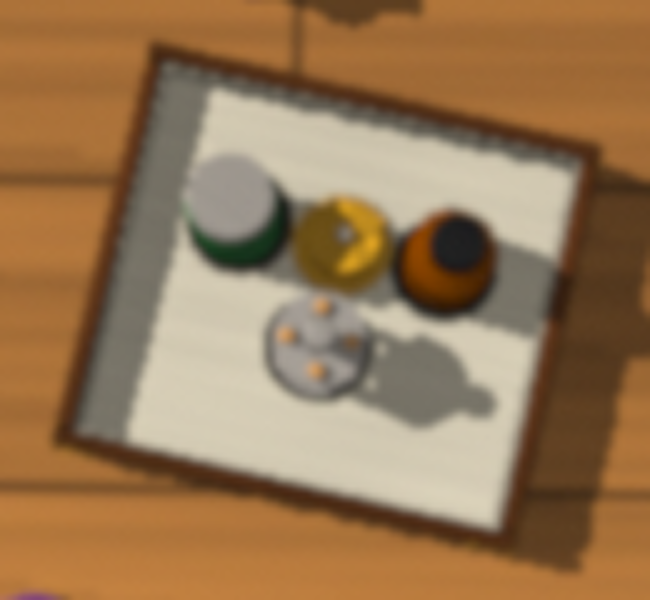

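View pics/sidec.png

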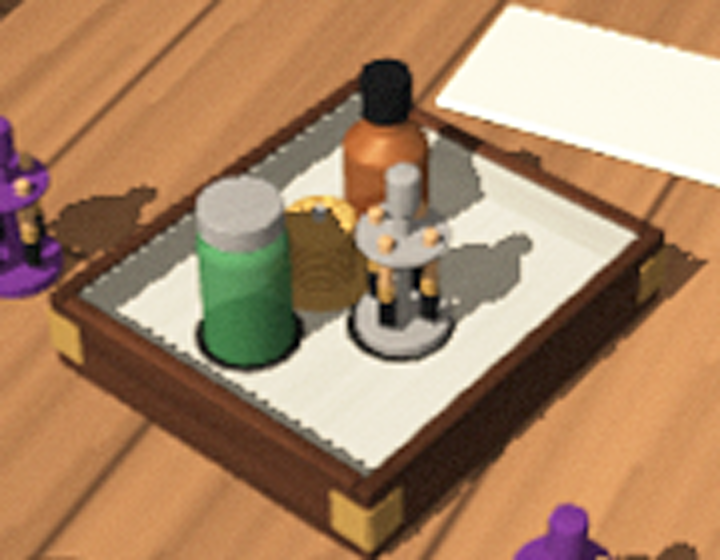

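```bash
python3 - <<'E'
from h import *
d=load('top0');f=d['frame']
# tray rim: manual corners of outer top rim from crop, top & side
def rect(P):
    P=np.array(P);c=P.mean(0);e=[np.linalg.norm(P[i]-P[(i+1)%4])*1e3 for i in range(4)]
    return c,e
T=[onz(d,255+u/5,140+v/5,.058)[:2] for u,v in[(152,43),(600,148),(508,540),(60,440)]]
print(np.round(T,4),rect(T))
s=load('side0')
S=[onz(s,220+u/4,140+v/4,.058)[:2] for u,v in[(50,298),(365,495),(664,232)]]
print('side rim left,front,right',np.round(S,4))
# plate
hsv=cv2.cvtColor(f,cv2.COLOR_BGR2HSV)
m=((hsv[...,1]<60)&(hsv[...,2]>180)).astype(np.uint8);m[:,:385]=0;m[:,445:]=0
c=max(cv2.findContours(m,0,1)[0],key=cv2.contourArea);r=cv2.minAreaRect(c);print(r)
B=[onz(d,u,v,.008)[:2] for u,v in cv2.boxPoints(r)];print(np.round(B,4),rect(B))
# ring: two views top edge; beech
for nm,dd,w in(('top',d,(200,240,210,245)),('side',s,(250,305,300,352))):
    h=cv2.cvtColor(dd['frame'],cv2.COLOR_BGR2HSV);x0,x1,y0,y1=w
    sub=h[y0:y1,x0:x1];cv2.imwrite(f'pics/ring_{nm}.png',cv2.resize(dd['frame'][y0:y1,x0:x1],None,fx=8,fy=8,interpolation=cv2.INTER_CUBIC))
E
```

```text
[[ 0.6974  0.093 ]
 [ 0.6372 -0.1758]
 [ 0.4039 -0.1213]
 [ 0.4592  0.1419]] (array([ 0.54941987, -0.01557399]), [np.float64(275.4054385200107), np.float64(239.578255694299), np.float64(268.94486153313943), np.float64(243.1890477411028)])
side rim left,front,right [[ 0.6971  0.098 ]
 [ 0.4609  0.1484]
 [ 0.3994 -0.1215]]
((414.2701416015625, 227.56178283691406), (92.58383178710938, 40.117279052734375), 87.95458984375)
[[ 0.6083 -0.2377]
 [ 0.6147 -0.3638]
 [ 0.3291 -0.3698]
 [ 0.3241 -0.2463]] (array([ 0.46907395, -0.30440911]), [np.float64(126.33913020153523), np.float64(285.73058832633876), np.float64(123.6153149051695), np.float64(284.33912848074186)])
```

View pics/ring_top.png

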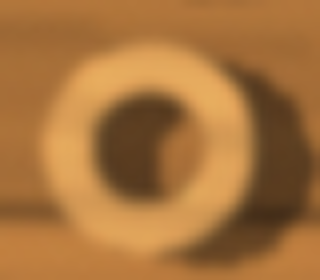

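View pics/ring_side.png

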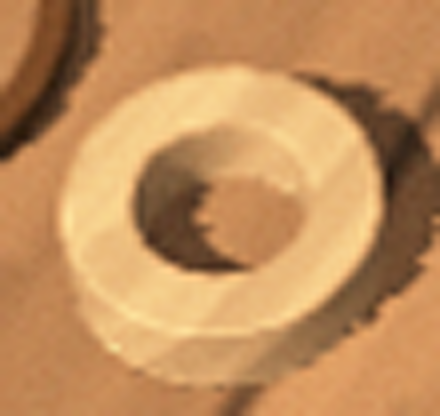

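```bash
python3 - <<'E'
from h import *
d=load('top0');s=load('side0')
t=lambda u,v,z:onz(d,255+(u+.5)/5-.5,140+(v+.5)/5-.5,z)
q=lambda u,v,z:onz(s,220+(u+.5)/4-.5,140+(v+.5)/4-.5,z)
def tri(a,b):
    o1,r1=a;o2,r2=b;A=np.c_[r1,-r2];k=np.linalg.lstsq(A,o2-o1,rcond=None)[0];p=o1+r1*k[0];p2=o2+r2*k[1];return (p+p2)/2,np.linalg.norm(p-p2)
for n,z,a,b in(('jar',.128,(232,198),(240,203)),('bottle',.144,(458,243),(387,72)),('arbor',.081,(345,235),(320,211)),('knob',.142,(322,335),(404,173))):
    ra=ray(d,255+(a[0]+.5)/5-.5,140+(a[1]+.5)/5-.5);rb=ray(s,220+(b[0]+.5)/4-.5,140+(b[1]+.5)/4-.5)
    print(n,np.round(t(*a,z),4),np.round(q(*b,z),4),tri(ra,rb))
for z in(0,.024):
  print('ring',onz(d,200+149.5/8-.5,210+146.5/8-.5,.024)[:2],onz(s,250+221/8-.5,300+200/8-.5,.024)[:2])
c,yw=np.array([.549,-.0135]),np.deg2rad(-12)
R=np.array([[np.cos(yw),-np.sin(yw)],[np.sin(yw),np.cos(yw)]])
for p in((.034,.064),(.034,0),(.034,-.064),(-.03,0)): print(p,c+R@p)
for u,v in((305,127),(260,268),(370,273),(323,285)): print('decoy foot approx',onz(d,u,v,.06)[:2])
print('key',onz(d,218,268,0)[:2],'bezel',onz(d,226,189,0.01)[:2])
st=manip.read_state();print(st['tool_pos'],st['orientation'],st['width'])
E
```

```text
jar [0.5938 0.0415 0.128 ] [0.5977 0.0416 0.128 ] (array([0.59528898, 0.04217802, 0.12901727]), np.float64(0.003501948176251493))
bottle [ 0.5679 -0.0839  0.144 ] [ 0.5712 -0.087   0.144 ] (array([ 0.56825396, -0.083271  ,  0.14732545]), np.float64(0.0018224796879033312))
arbor [ 0.5806 -0.0225  0.081 ] [ 0.5822 -0.0208  0.081 ] (array([ 0.58169529, -0.02206594,  0.08001215]), np.float64(0.002167616254391345))
knob [ 0.5163 -0.0097  0.142 ] [ 0.5198 -0.0092  0.142 ] (array([ 0.5178315 , -0.0090545 ,  0.14258998]), np.float64(0.0033678905213007293))
ring [0.45899554 0.29415209] [0.46037984 0.2935522 ]
ring [0.45899554 0.29415209] [0.46037984 0.2935522 ]
(0.034, 0.064) [0.59556337 0.04203245]
(0.034, 0) [ 0.58225702 -0.020569  ]
(0.034, -0.064) [ 0.56895067 -0.08317044]
(-0.03, 0) [ 0.51965557 -0.00726265]
decoy foot approx [0.7642146  0.03528264]
decoy foot approx [0.34275633 0.15922183]
decoy foot approx [ 0.33191652 -0.16050057]
decoy foot approx [ 0.29621439 -0.0242378 ]
key [0.33706093 0.29651356] bezel [0.57952878 0.27790566]
[ 0.14655248 -0.52990551  0.23064977] [-5.91932891e-04  9.90911836e-01  1.34511627e-01 -7.18765485e-05] 0.08552964365692033
```

The crop confirms my choices. The nickel stand is on the (-30,0) round, the jar on (34,64) and the bottle on (34,-64). Both views and the tray layout (yaw about -12°) agree to within about 3 mm. I start by moving toward the bottle.

Emit:
carry_out(
  increments=[
    [[0.04, -0.024, -0.004, 5], [0.08, -0.048, -0.008, 10], [0.12, -0.072, -0.012, 15.46], [0.16, -0.096, -0.016, 15.46], [0.2, -0.12, -0.02, 15.46]],
  ],
  gripper=0.06,
)

```text
clock: 0.6
tool_pos: [0.3082, -0.3596, 0.2512]
orientation: [-0.0, 1.0, -0.0, -0.0]
force: [0.9, -0.8, 0.4]
width: 0.0599
```

Emit:
carry_out(
  increments=[
    [[0.03, -0.032, 0, 0], [0.06, -0.064, 0, 0], [0.09, -0.096, 0, 0], [0.12, -0.128, 0, 0], [0.15, -0.16, 0, 0]],
  ],
)

```text
clock: 1.1
tool_pos: [0.4583, -0.1995, 0.2511]
orientation: [-0.0, 1.0, 0.0, -0.0]
force: [-0.3, 0.0, -0.4]
width: 0.0602
```

Emit:
carry_out(
  increments=[
    [[0.03, -0.032, 0, 0], [0.06, -0.064, 0, 0], [0.09, -0.096, 0, 0], [0.111, -0.117, 0, 0], [0.111, -0.117, 0, 0]],
  ],
)

```text
clock: 1.6
tool_pos: [0.5701, -0.0814, 0.2497]
orientation: [-0.0, 1.0, 0.002, -0.001]
force: [-0.3, 0.1, 0.3]
width: 0.06
```

Emit:
carry_out(
  increments=[
    [[-0.001, 0.003, 0.04, 0], [-0.001, 0.003, 0.08, 0], [-0.001, 0.003, 0.11, 0], [-0.001, 0.003, 0.13, 0], [-0.001, 0.003, 0.14, 0]],
  ],
)

```text
clock: 2.1
tool_pos: [0.566, -0.0874, 0.1089]
orientation: [-0.0, 1.0, -0.0, -0.002]
force: [0.7, -0.5, 0.2]
width: 0.06
```

```bash
python3 - <<'E'
from h import *
print(manip.read_state()['tool_pos'],manip.read_state()['force'])
a=shot('side','s1.png')['frame'][130:290,200:420];b=shot('top','t1.png')['frame'][130:260,250:400]
cv2.imwrite('pics/c1.png',np.hstack([cv2.resize(a,(440,320)),cv2.resize(b,(360,320),interpolation=2)]))
E
```

```text
[ 0.56595839 -0.08740009  0.10889972] [ 0.71226488 -0.54621987  0.17001893]
```

View pics/c1.png

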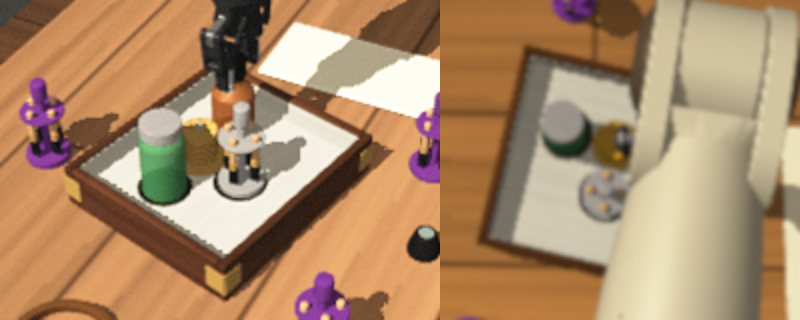

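The side view shows the fingers straddling the black cap, near crop (235,75). Next I settle and close.

Emit:
carry_out(
  increments=[
    [[0, 0, 0, 0], [0, 0, 0, 0], [0, 0, 0, 0], [0, 0, 0, 0], [0, 0, 0, 0]],
  ],
)

```text
clock: 2.7
tool_pos: [0.5675, -0.0871, 0.1116]
orientation: [0.0, 1.0, 0.0, 0.0]
force: [-0.1, -0.2, -0.6]
width: 0.0601
```

Emit:
carry_out(
  increments=[
    [[0.002, -0.002, 0.001, 0], [0.002, -0.002, 0.001, 0], [0.002, -0.002, 0.001, 0], [0.002, -0.002, 0.001, 0], [0.002, -0.002, 0.001, 0]],
  ],
)

```text
clock: 3.2
tool_pos: [0.5694, -0.0851, 0.1103]
orientation: [0.0, 1.0, -0.0, -0.0]
force: [0.3, -0.1, 0.0]
width: 0.0603
```

Emit:
carry_out(
  increments=[
    [[0, 0, 0, 0], [0, 0, 0, 0], [0, 0, 0, 0], [0, 0, 0, 0], [0, 0, 0, 0]],
  ],
  gripper=0.02,
)

```text
clock: 3.7
tool_pos: [0.5695, -0.0851, 0.1105]
orientation: [-0.0, 1.0, 0.0, 0.0]
force: [0.2, 1.1, 3.3]
width: 0.0304
```

Emit:
carry_out(
  increments=[
    [[0, 0, -0.015, 0], [0, 0, -0.04, 0], [0, 0, -0.08, 0], [0, 0, -0.115, 0], [0, 0, -0.14, 0]],
  ],
)

```text
clock: 4.2
tool_pos: [0.5693, -0.0852, 0.2534]
orientation: [0.0, 1.0, -0.0, 0.001]
force: [0.4, 0.6, -3.2]
width: 0.0308
```

Emit:
carry_out(
  increments=[
    [[-0.002, 0.03, 0, 0], [-0.004, 0.07, 0, 0], [-0.006, 0.11, 0, 0], [-0.008, 0.15, 0, 0], [-0.01, 0.185, 0, 0]],
  ],
)

```text
clock: 4.7
tool_pos: [0.5588, -0.272, 0.2506]
orientation: [0.0, 1.0, -0.0, -0.0]
force: [-0.3, -0.5, -3.8]
width: 0.0309
```

Emit:
carry_out(
  increments=[
    [[0, 0.02, 0.02, 0], [0, 0.032, 0.05, 0], [0, 0.032, 0.09, 0], [0, 0.032, 0.12, 0], [0, 0.032, 0.145, 0]],
  ],
)

```text
clock: 5.2
tool_pos: [0.5585, -0.302, 0.1033]
orientation: [-0.001, 1.0, -0.0, -0.001]
force: [0.3, -0.6, -3.4]
width: 0.0305
```

Emit:
carry_out(
  increments=[
    [[0, 0, 0.003, 0], [0, 0, 0.006, 0], [0, 0, 0.008, 0], [0, 0, 0.008, 0], [0, 0, 0.008, 0]],
  ],
)

```text
clock: 5.7
tool_pos: [0.5599, -0.3024, 0.0986]
orientation: [0.0, 1.0, 0.0, 0.001]
force: [-0.6, -0.9, -3.5]
width: 0.0304
```

Emit:
carry_out(
  increments=[
    [[0, 0, 0.001, 0], [0, 0, 0.002, 0], [0, 0, 0.003, 0], [0, 0, 0.0035, 0], [0, 0, 0.0035, 0]],
  ],
)

```text
clock: 6.2
tool_pos: [0.5596, -0.3022, 0.0945]
orientation: [0.0, 1.0, 0.0, 0.0]
force: [-1.3, 1.9, 3.8]
width: 0.0307
```

Emit:
carry_out(
  increments=[
    [[0, 0, 0.0005, 0], [0, 0, 0.001, 0], [0, 0, 0.001, 0], [0, 0, 0.001, 0], [0, 0, 0.001, 0]],
  ],
)

```text
clock: 6.7
tool_pos: [0.5597, -0.3022, 0.0946]
orientation: [0.0, 1.0, 0.0, 0.001]
force: [-3.0, 2.5, 10.1]
width: 0.0308
```

Emit:
carry_out(
  increments=[
    [[0, 0, -0.001, 0], [0, 0, -0.001, 0], [0, 0, -0.001, 0], [0, 0, -0.001, 0], [0, 0, -0.001, 0]],
  ],
  gripper=0.06,
)

```text
clock: 7.2
tool_pos: [0.5593, -0.3021, 0.0936]
orientation: [-0.0, 1.0, -0.0, -0.0]
force: [0.4, 0.0, -0.4]
width: 0.0599
```

Emit:
carry_out(
  increments=[
    [[0, 0, -0.02, 0], [0, 0, -0.05, 0], [0, 0, -0.09, 0], [0, 0, -0.13, 0], [0, 0, -0.155, 0]],
  ],
)

```text
clock: 7.7
tool_pos: [0.5596, -0.3023, 0.2521]
orientation: [0.001, 1.0, -0.0, 0.001]
force: [0.7, -0.1, 1.5]
width: 0.0599
```

```bash
python3 - <<'E'
from h import *
a=shot('side','s2.png')['frame'][90:290,200:480]
cv2.imwrite('pics/c2.png',cv2.resize(a,None,fx=2.5,fy=2.5,interpolation=2))
E
```

```text
(no output)
```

View pics/c2.png

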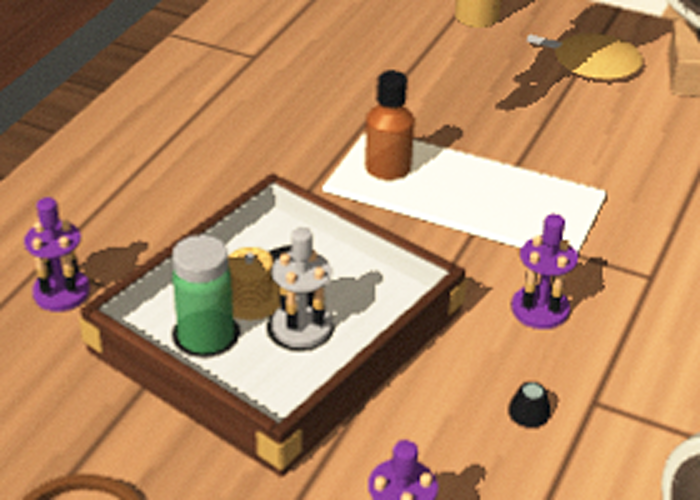

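The bottle stands upright on the plate at crop (390,150). The brush stand is next.

Emit:
carry_out(
  increments=[
    [[-0.006, -0.035, 0, 0], [-0.012, -0.08, 0, 0], [-0.018, -0.125, 0, 0], [-0.024, -0.17, 0, 0], [-0.03, -0.215, 0, 0]],
  ],
)

```text
clock: 8.25
tool_pos: [0.5288, -0.0856, 0.2485]
orientation: [-0.0, 1.0, -0.0, 0.0]
force: [0.3, 0.4, -0.3]
width: 0.0599
```

Emit:
carry_out(
  increments=[
    [[-0.008, -0.04, 0, 0], [-0.011, -0.079, 0, 0], [-0.011, -0.079, 0.03, 0], [-0.011, -0.079, 0.06, 0], [-0.011, -0.079, 0.08, 0]],
  ],
  gripper=0.05,
)

```text
clock: 8.75
tool_pos: [0.5177, -0.0076, 0.1666]
orientation: [0.0, 1.0, 0.001, -0.001]
force: [-0.1, 0.2, 0.1]
width: 0.0501
```

Emit:
carry_out(
  increments=[
    [[0, 0, 0, 0], [0, 0, 0, 0], [0, 0, 0, 0], [0, 0, 0, 0], [0, 0, 0, 0]],
  ],
)

```text
clock: 9.25
tool_pos: [0.5188, -0.0082, 0.1697]
orientation: [0.0, 1.0, -0.0, 0.001]
force: [-0.7, -0.2, -0.5]
width: 0.0503
```

Emit:
carry_out(
  increments=[
    [[0, 0, 0.02, 0], [0, 0, 0.04, 0], [0, 0, 0.053, 0], [0, 0, 0.057, 0], [0, 0, 0.057, 0]],
  ],
)

```text
clock: 9.75
tool_pos: [0.5183, -0.0082, 0.1117]
orientation: [0.0, 1.0, -0.0, -0.0]
force: [0.3, -1.0, -0.0]
width: 0.0497
```

Emit:
carry_out(
  increments=[
    [[0, 0, 0, 0], [0, 0, 0, 0], [0, 0, 0, 0], [0, 0, 0, 0], [0, 0, 0, 0]],
  ],
  gripper=0.008,
)

```text
clock: 10.25
tool_pos: [0.5189, -0.0082, 0.1129]
orientation: [0.0, 1.0, -0.0, 0.001]
force: [-0.6, -1.1, 6.4]
width: 0.018
```

Emit:
carry_out(
  increments=[
    [[0, 0, 0, 0], [0, 0, 0, 0], [0, 0, 0, 0], [0, 0, 0, 0], [0, 0, 0, 0]],
  ],
)

```text
clock: 10.75
tool_pos: [0.5189, -0.0082, 0.1129]
orientation: [0.0, 1.0, -0.0, 0.001]
force: [-1.6, -0.2, 5.8]
width: 0.0182
```

Emit:
carry_out(
  increments=[
    [[0, 0, -0.015, 0], [0, 0, -0.04, 0], [0, 0, -0.08, 0], [0, 0, -0.115, 0], [0, 0, -0.14, 0]],
  ],
)

```text
clock: 11.25
tool_pos: [0.5185, -0.0081, 0.255]
orientation: [-0.0, 1.0, -0.0, 0.001]
force: [0.8, 0.5, -4.2]
width: 0.0184
```

Emit:
carry_out(
  increments=[
    [[-0.006, 0.03, 0, 0], [-0.012, 0.075, 0, 0], [-0.02, 0.12, 0, 0], [-0.028, 0.165, 0, 0], [-0.035, 0.21, 0, 0]],
  ],
)

```text
clock: 11.75
tool_pos: [0.4826, -0.2197, 0.2525]
orientation: [-0.0, 1.0, 0.0, 0.0]
force: [1.1, -0.2, -3.3]
width: 0.0178
```

Emit:
carry_out(
  increments=[
    [[-0.008, 0.04, 0, 0], [-0.012, 0.07, 0.01, 0], [-0.0145, 0.086, 0.04, 0], [-0.0145, 0.086, 0.08, 0], [-0.0145, 0.086, 0.11, 0]],
  ],
)

```text
clock: 12.25
tool_pos: [0.468, -0.3046, 0.1399]
orientation: [-0.001, 1.0, -0.001, -0.001]
force: [1.0, 1.1, -3.2]
width: 0.0182
```

Emit:
carry_out(
  increments=[
    [[0, 0, 0.02, 0], [0, 0, 0.035, 0], [0, 0, 0.04, 0], [0, 0, 0.042, 0], [0, 0, 0.042, 0]],
  ],
)

```text
clock: 12.75
tool_pos: [0.4693, -0.3043, 0.1008]
orientation: [0.0, 1.0, 0.0, 0.001]
force: [-0.1, 0.5, -4.1]
width: 0.0186
```

Emit:
carry_out(
  increments=[
    [[0, 0, 0.001, 0], [0, 0, 0.002, 0], [0, 0, 0.003, 0], [0, 0, 0.004, 0], [0, 0, 0.004, 0]],
  ],
)

```text
clock: 13.25
tool_pos: [0.4692, -0.3043, 0.0969]
orientation: [0.0, 1.0, -0.0, 0.001]
force: [-1.6, 1.6, 5.2]
width: 0.0184
```

Contact. I release, rise and go to the jar.

Emit:
carry_out(
  increments=[
    [[0, 0, 0, 0], [0, 0, 0, 0], [0, 0, 0, 0], [0, 0, 0, 0], [0, 0, 0, 0]],
  ],
  gripper=0.05,
)

```text
clock: 13.75
tool_pos: [0.4689, -0.3041, 0.0957]
orientation: [-0.0, 1.0, -0.0, -0.0]
force: [0.6, 0.1, -0.5]
width: 0.0503
```

Emit:
carry_out(
  increments=[
    [[0, 0, -0.02, 0], [0, 0, -0.05, 0], [0, 0, -0.09, 0], [0, 0, -0.12, 0], [0, 0, -0.145, 0]],
  ],
)

```text
clock: 14.25
tool_pos: [0.469, -0.3042, 0.2429]
orientation: [0.0, 1.0, -0.0, 0.001]
force: [0.5, -0.3, -0.3]
width: 0.0501
```

Emit:
carry_out(
  increments=[
    [[0.01, -0.03, 0, 0], [0.024, -0.07, 0, 0], [0.038, -0.11, 0, 0], [0.052, -0.15, 0, 0], [0.066, -0.19, 0, 0]],
  ],
  gripper=0.078,
)

```text
clock: 14.75
tool_pos: [0.5352, -0.1126, 0.2409]
orientation: [0.0, 1.0, -0.0, 0.0]
force: [0.9, -0.7, 0.4]
width: 0.0783
```

```bash
python3 - <<'E'
from h import *
print(manip.read_state()['tool_pos'])
a=shot('side','s3.png')['frame'][90:290,200:480]
cv2.imwrite('pics/c3.png',cv2.resize(a,None,fx=2.5,fy=2.5,interpolation=2))
E
```

```text
[ 0.53521323 -0.1125534   0.24089082]
```

View pics/c3.png

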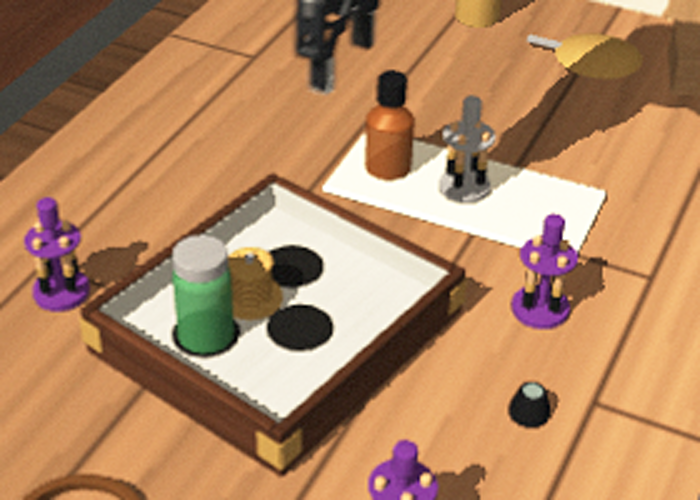

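Both stand on the plate (bottle at (390,150), stand at (468,160)), and two rounds are bare. The jar is next.

Emit:
carry_out(
  increments=[
    [[0.018, -0.044, 0, 0], [0.036, -0.088, 0, 0], [0.05, -0.13, 0, 0], [0.06, -0.155, 0, 0], [0.06, -0.155, 0.04, 0]],
  ],
)

```text
clock: 15.3
tool_pos: [0.5986, 0.0245, 0.205]
orientation: [-0.007, 1.0, 0.018, 0.004]
force: [0.8, -0.3, -0.1]
width: 0.0777
```

Emit:
carry_out(
  increments=[
    [[0, 0, 0.02, 0], [0, 0, 0.03, 0], [0, 0, 0.03, 0], [0, 0, 0.03, 0], [0, 0, 0.03, 0]],
  ],
)

```text
clock: 15.8
tool_pos: [0.596, 0.0224, 0.1724]
orientation: [-0.007, 1.0, 0.016, 0.001]
force: [-1.1, 0.3, 0.1]
width: 0.0781
```

```bash
python3 - <<'E'
from h import *
s=manip.read_state();print(s['q'].round(3),s['tool_pos'],s['orientation'])
E
```

```text
[0.031 0.183 0.168 1.554 0.014 3.141] [0.59601777 0.02236778 0.17241962] [-7.02883590e-03  9.99853409e-01  1.55850469e-02  9.28498315e-04]
```

The last joint is at its limit (3.141), so I turn the tool back half a turn, which gives the same grasp, well above the jar.

Emit:
carry_out(
  increments=[
    [[0, 0, -0.01, -8], [0, 0, -0.02, -16], [0, 0, -0.03, -24], [0, 0, -0.03, -32], [0, 0, -0.03, -40]],
  ],
)

```text
clock: 16.3
tool_pos: [0.5961, 0.022, 0.2026]
orientation: [-0.006, 0.933, 0.359, 0.003]
force: [-0.0, 0.4, -0.1]
width: 0.0779
```

Emit:
carry_out(
  increments=[
    [[0, 0, 0, -8], [0, 0, 0, -16], [0, 0, 0, -24], [0, 0, 0, -32], [0, 0, 0, -40]],
  ],
)

```text
clock: 16.8
tool_pos: [0.5959, 0.022, 0.2021]
orientation: [-0.005, 0.754, 0.657, 0.005]
force: [0.7, -0.0, 0.3]
width: 0.0782
```

Emit:
carry_out(
  increments=[
    [[0, 0, 0, -8], [0, 0, 0, -16], [0, 0, 0, -24], [0, 0, 0, -32], [0, 0, 0, -40]],
  ],
)

```text
clock: 17.3
tool_pos: [0.5959, 0.022, 0.2021]
orientation: [-0.003, 0.484, 0.875, 0.006]
force: [-0.3, -0.1, 0.3]
width: 0.0779
```

Emit:
carry_out(
  increments=[
    [[0, 0, 0, -8], [0, 0, 0, -16], [0, 0, 0, -24], [0, 0, 0, -32], [0, 0, 0, -40]],
  ],
)

```text
clock: 17.8
tool_pos: [0.5959, 0.022, 0.2021]
orientation: [-0.0, 0.155, 0.988, 0.007]
force: [0.4, 0.4, 0.8]
width: 0.0781
```

Emit:
carry_out(
  increments=[
    [[0, 0, 0, -8], [0, 0, 0, -16], [0, 0, 0, -21.8], [0, 0, 0, -21.8], [0, 0, 0, -21.8]],
  ],
)

```text
clock: 18.3
tool_pos: [0.5957, 0.022, 0.2016]
orientation: [0.0, -0.03, 1.0, 0.007]
force: [0.1, -0.1, 0.3]
width: 0.0781
```

```bash
python3 - <<'E'
from h import *
from scipy.spatial.transform import Rotation as R
s=manip.read_state();o=s['orientation'];print(s['q'].round(4),s['tool_pos'],o)
print(R.from_quat([*o[1:],o[0]]).as_matrix().round(4))
E
```

```text
[ 0.0302  0.1889  0.2317  1.6126  0.014  -0.0294] [0.59571638 0.0220295  0.20159483] [ 4.88729074e-04 -2.98011515e-02  9.99531063e-01  7.02183618e-03]
[[-9.982e-01 -5.960e-02  6.000e-04]
 [-5.960e-02  9.981e-01  1.410e-02]
 [-1.400e-03  1.400e-02 -9.999e-01]]
```

The limit left a 0.8° tilt toward y. With the jaws along world x it lies about the jaw axis and does no harm, so I turn to yaw 90°, where tool x = world +y and tool y = world +x.

Emit:
carry_out(
  increments=[
    [[0, 0, 0, 8], [0, 0, 0, 16], [0, 0, 0, 24], [0, 0, 0, 32], [0, 0, 0, 40]],
  ],
)

```text
clock: 18.8
tool_pos: [0.5956, 0.0221, 0.2012]
orientation: [-0.002, 0.316, 0.949, 0.007]
force: [-0.4, 0.4, 0.0]
width: 0.0783
```

Emit:
carry_out(
  increments=[
    [[0, 0, 0, 8], [0, 0, 0, 16], [0, 0, 0, 24], [0, 0, 0, 32], [0, 0, 0, 40]],
  ],
)

```text
clock: 19.3
tool_pos: [0.5956, 0.0221, 0.2012]
orientation: [-0.004, 0.622, 0.783, 0.005]
force: [0.7, -0.1, 0.4]
width: 0.0778
```

Emit:
carry_out(
  increments=[
    [[0, 0, 0, 7], [0, 0, 0, 13.5], [0, 0, 0, 13.5], [0, 0, 0, 13.5], [0, 0, 0, 13.5]],
  ],
)

```text
clock: 19.8
tool_pos: [0.5955, 0.0221, 0.2009]
orientation: [-0.005, 0.706, 0.708, 0.005]
force: [0.5, -0.3, 0.1]
width: 0.0782
```

Emit:
carry_out(
  increments=[
    [[0.02, 0, 0.005, 0], [0.02, 0, 0.03, 0], [0.02, 0, 0.05, 0], [0.02, 0, 0.05, 0], [0.02, 0, 0.05, 0]],
  ],
)

```text
clock: 20.3
tool_pos: [0.5953, 0.0428, 0.1515]
orientation: [-0.005, 0.706, 0.708, 0.005]
force: [0.3, 0.3, 1.1]
width: 0.0781
```

```bash
python3 - <<'E'
from h import *
from scipy.spatial.transform import Rotation as R
s=manip.read_state();o=s['orientation'];print(s['q'].round(4),s['tool_pos'],o)
print(R.from_quat([*o[1:],o[0]]).as_matrix().round(4))
# refine round centres from s3 (bare rounds)
d=load('s3');f=d['frame'];h=cv2.cvtColor(f,cv2.COLOR_BGR2HSV)
m=(h[...,2]<50).astype(np.uint8);m[:180]=0;m[250:]=0;m[:,:300]=0;m[:,345:]=0
for c in cv2.findContours(m,0,1)[0]:
    if cv2.contourArea(c)>60:
        e=cv2.fitEllipse(c);print(e,onz(d,*e[0],.024)[:3])
E
```

```text
[0.0651 0.1838 0.1293 1.5163 0.0141 1.6334] [0.5952621  0.04279889 0.15151163] [-0.00528149  0.70623592  0.70794167  0.00463956]
[[-2.400e-03  1.000e+00 -9.000e-04]
 [ 9.999e-01  2.400e-03  1.400e-02]
 [ 1.400e-02 -9.000e-04 -9.999e-01]]
((338.5883483886719, 244.0209197998047), (5.987613677978516, 18.58456039428711), 47.861183166503906) [0.4481513  0.04021385 0.024     ]
((319.5069580078125, 220.44287109375), (16.479633331298828, 24.97079086303711), 90.44505310058594) [ 0.52296754 -0.00939384  0.024     ]
((317.6285400390625, 196.0546417236328), (15.219531059265137, 20.144556045532227), 89.06791687011719) [ 0.56847687 -0.08704121  0.024     ]
```

Emit:
carry_out(
  increments=[
    [[-0.001, 0, 0.02, 0], [-0.0015, 0, 0.035, 0], [-0.0015, 0, 0.048, 0], [-0.0015, 0, 0.0525, 0], [-0.0015, 0, 0.0525, 0]],
  ],
)

```text
clock: 20.8
tool_pos: [0.595, 0.042, 0.098]
orientation: [-0.006, 0.706, 0.708, 0.004]
force: [-0.3, 0.2, 0.1]
width: 0.0778
```

Emit:
carry_out(
  increments=[
    [[0, 0, 0, 0], [0, 0, 0, 0], [0, 0, 0, 0], [0, 0, 0, 0], [0, 0, 0, 0]],
  ],
  gripper=0.038,
)

```text
clock: 21.3
tool_pos: [0.5969, 0.0421, 0.1004]
orientation: [-0.004, 0.706, 0.708, 0.006]
force: [4.3, 0.3, 6.3]
width: 0.0484
```

Emit:
carry_out(
  increments=[
    [[0, 0, 0, 0], [0, 0, 0, 0], [0, 0, 0, 0], [0, 0, 0, 0], [0, 0, 0, 0]],
  ],
)

```text
clock: 21.8
tool_pos: [0.5969, 0.0421, 0.1004]
orientation: [-0.004, 0.706, 0.708, 0.006]
force: [3.8, 0.1, 5.7]
width: 0.0484
```

Emit:
carry_out(
  increments=[
    [[0, 0, -0.015, 0], [0, 0, -0.04, 0], [0, 0, -0.08, 0], [0, 0, -0.115, 0], [0, 0, -0.145, 0]],
  ],
)

```text
clock: 22.3
tool_pos: [0.5948, 0.04, 0.2459]
orientation: [-0.005, 0.706, 0.708, 0.005]
force: [0.8, 0.2, -3.6]
width: 0.0486
```

Emit:
carry_out(
  increments=[
    [[-0.03, -0.015, 0, 0], [-0.065, -0.04, 0, 0], [-0.1, -0.065, 0, 0], [-0.135, -0.09, 0, 0], [-0.17, -0.115, 0, 0]],
  ],
)

```text
clock: 22.8
tool_pos: [0.479, -0.1311, 0.2415]
orientation: [-0.006, 0.706, 0.708, 0.004]
force: [0.2, -0.6, -3.1]
width: 0.0487
```

Emit:
carry_out(
  increments=[
    [[-0.035, -0.025, 0, 0], [-0.07, -0.05, 0, 0], [-0.105, -0.075, 0, 0], [-0.14, -0.1, 0, 0], [-0.17, -0.105, 0, 0]],
  ],
)

```text
clock: 23.3
tool_pos: [0.3733, -0.3014, 0.2399]
orientation: [-0.005, 0.707, 0.707, 0.004]
force: [1.1, 0.0, -4.0]
width: 0.0482
```

Emit:
carry_out(
  increments=[
    [[-0.007, 0.003, 0.03, 0], [-0.007, 0.003, 0.07, 0], [-0.007, 0.003, 0.11, 0], [-0.007, 0.003, 0.135, 0], [-0.007, 0.003, 0.147, 0]],
  ],
)

```text
clock: 23.8
tool_pos: [0.3776, -0.3041, 0.0895]
orientation: [-0.007, 0.707, 0.708, 0.005]
force: [0.1, 0.5, -3.0]
width: 0.0487
```

Emit:
carry_out(
  increments=[
    [[0, 0, 0.002, 0], [0, 0, 0.004, 0], [0, 0, 0.005, 0], [0, 0, 0.005, 0], [0, 0, 0.005, 0]],
  ],
)

```text
clock: 24.3
tool_pos: [0.3793, -0.3054, 0.0877]
orientation: [-0.005, 0.706, 0.708, 0.005]
force: [0.4, -0.6, -3.6]
width: 0.0484
```

Emit:
carry_out(
  increments=[
    [[0, 0, 0.001, 0], [0, 0, 0.002, 0], [0, 0, 0.003, 0], [0, 0, 0.0035, 0], [0, 0, 0.0035, 0]],
  ],
)

```text
clock: 24.8
tool_pos: [0.3791, -0.3053, 0.0843]
orientation: [-0.005, 0.706, 0.708, 0.005]
force: [-2.4, 2.2, 6.0]
width: 0.0484
```

Emit:
carry_out(
  increments=[
    [[0, 0, 0, 0], [0, 0, 0, 0], [0, 0, 0, 0], [0, 0, 0, 0], [0, 0, 0, 0]],
  ],
  gripper=0.066,
)

```text
clock: 25.3
tool_pos: [0.379, -0.3051, 0.0833]
orientation: [-0.005, 0.706, 0.708, 0.005]
force: [1.2, 0.1, -0.1]
width: 0.0662
```

Emit:
carry_out(
  increments=[
    [[0, 0, -0.02, 0], [0, 0, -0.05, 0], [0, 0, -0.09, 0], [0, 0, -0.12, 0], [0, 0, -0.15, 0]],
  ],
)

```text
clock: 25.8
tool_pos: [0.379, -0.3072, 0.2349]
orientation: [-0.005, 0.706, 0.708, 0.005]
force: [0.5, -0.3, 0.0]
width: 0.0662
```

```bash
python3 - <<'E'
from h import *
print(manip.read_state()['tool_pos'])
a=shot('side','s4.png')['frame'][90:290,200:480];b=shot('top','t4.png')['frame'][130:260,240:400]
cv2.imwrite('pics/c4.png',cv2.resize(a,None,fx=2.5,fy=2.5,interpolation=2))
cv2.imwrite('pics/c4t.png',cv2.resize(b,None,fx=4,fy=4,interpolation=2))
E
```

```text
[ 0.37902797 -0.30724468  0.23485776]
```

View pics/c4.png

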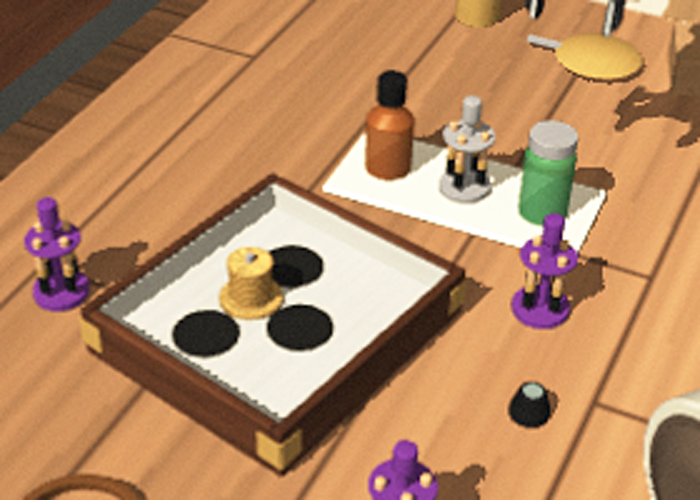

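View pics/c4t.png

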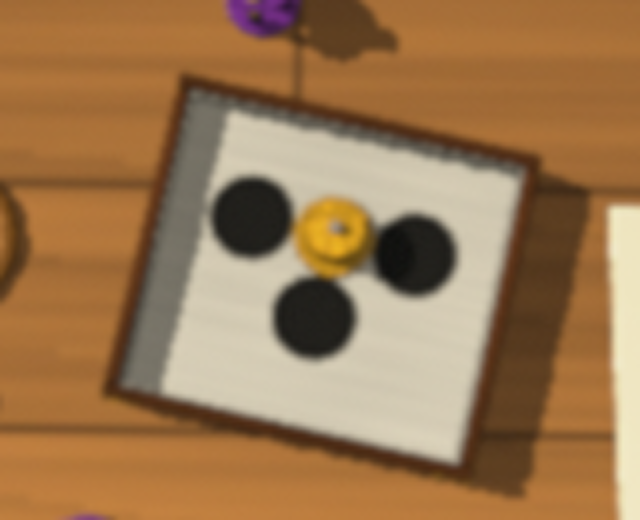

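All three stand on the plate and the rounds are bare: top crop (251,217), (415,255), (314,317), with the wheel at (335,230). I measure the rounds and the wheel in both views.

```bash
python3 - <<'E'
from h import *
res={}
for n,(x0,x1,y0,y1),mn in(('t4',(285,362,165,225),150),('s4',(265,340,180,235),150)):
    d=load(n);h=cv2.cvtColor(d['frame'],cv2.COLOR_BGR2HSV)
    m=np.zeros(h.shape[:2],np.uint8);m[y0:y1,x0:x1]=(h[y0:y1,x0:x1,2]<60)
    for c in cv2.findContours(m,0,1)[0]:
        if cv2.contourArea(c)>100:
            e=cv2.fitEllipse(c);print(n,np.round(e[0],1),np.round(e[1],1),onz(d,*e[0],.024)[:2].round(4))
t=load('t4');s=load('s4')
u=lambda a,b:(240+(a+.5)/4-.5,130+(b+.5)/4-.5)
v=lambda a,b:(200+(a+.5)/2.5-.5,90+(b+.5)/2.5-.5)
print('arbor',onz(t,*u(338,228),.081)[:2],onz(s,*v(251,258),.081)[:2])
print('barrel side edges base wheel: ',onz(s,*v(252,297),.029)[:2])
print('lids on plate: jar',onz(s,*v(553,134),.112)[:2],'cap',onz(s,*v(392,80),.128)[:2],'knob',onz(s,*v(472,102),.126)[:2])
E
```

```text
t4 [318.1 208.8] [17.8 17.9] [ 0.5205 -0.0072]
t4 [343.  193.4] [17.3 18.5] [ 0.5687 -0.0825]
t4 [302.5 183.7] [17.5 17.5] [0.5968 0.0413]
s4 [281.9 223. ] [16.5 25.3] [0.599  0.0397]
s4 [319.5 220.4] [16.7 25.1] [ 0.523  -0.0094]
s4 [317.7 196.1] [15.5 20.2] [ 0.5682 -0.0869]
arbor [ 0.58049993 -0.02402001] [ 0.58022015 -0.0195826 ]
barrel side edges base wheel:  [ 0.58156681 -0.02115343]
lids on plate: jar [ 0.38004102 -0.30399449] cap [ 0.56064826 -0.29862428] knob [ 0.46972141 -0.30095024]
```

Emit:
carry_out(
  increments=[
    [[0.035, 0.025, 0, 0], [0.07, 0.05, 0, 0], [0.105, 0.075, 0, 0], [0.14, 0.1, 0, 0], [0.175, 0.125, 0, 0]],
  ],
  gripper=0.07,
)

```text
clock: 26.4
tool_pos: [0.5044, -0.1304, 0.2351]
orientation: [-0.005, 0.707, 0.708, 0.005]
force: [0.2, -0.4, 0.4]
width: 0.0697
```

Emit:
carry_out(
  increments=[
    [[0.035, 0.025, 0, 0], [0.07, 0.05, 0, 0], [0.1, 0.07, 0, 0], [0.11, 0.079, 0.03, 0], [0.11, 0.079, 0.07, 0]],
  ],
)

```text
clock: 26.9
tool_pos: [0.5844, -0.019, 0.1669]
orientation: [-0.004, 0.706, 0.709, 0.006]
force: [1.0, 0.1, 0.3]
width: 0.0698
```

Emit:
carry_out(
  increments=[
    [[0, 0, 0.03, 0], [0, 0, 0.05, 0], [0, 0, 0.06, 0], [0, 0, 0.06, 0], [0, 0, 0.06, 0]],
  ],
)

```text
clock: 27.4
tool_pos: [0.5828, -0.0202, 0.1081]
orientation: [-0.005, 0.707, 0.708, 0.005]
force: [0.2, -0.4, 1.1]
width: 0.07
```

Emit:
carry_out(
  increments=[
    [[-0.002, 0, 0.025, 0], [-0.002, 0, 0.05, 0], [-0.002, 0, 0.065, 0], [-0.002, 0, 0.072, 0], [-0.002, 0, 0.072, 0]],
  ],
)

```text
clock: 27.9
tool_pos: [0.5824, -0.0211, 0.0352]
orientation: [-0.005, 0.706, 0.708, 0.005]
force: [0.4, 0.9, 0.5]
width: 0.07
```

Emit:
carry_out(
  increments=[
    [[0, 0, 0, 0], [0, 0, 0, 0], [0, 0, 0, 0], [0, 0, 0, 0], [0, 0, 0, 0]],
  ],
  gripper=0.03,
)

```text
clock: 28.4
tool_pos: [0.5835, -0.0211, 0.0369]
orientation: [-0.004, 0.706, 0.708, 0.006]
force: [0.7, 0.6, 6.0]
width: 0.0407
```

Emit:
carry_out(
  increments=[
    [[0, 0, 0, 0], [0, 0, 0, 0], [0, 0, 0, 0], [0, 0, 0, 0], [0, 0, 0, 0]],
  ],
)

```text
clock: 28.9
tool_pos: [0.5835, -0.0211, 0.0369]
orientation: [-0.004, 0.706, 0.708, 0.006]
force: [0.7, -1.5, 5.5]
width: 0.041
```

Emit:
carry_out(
  increments=[
    [[0, 0, -0.01, 0], [0, 0, -0.03, 0], [0, 0, -0.07, 0], [0, 0, -0.11, 0], [0, 0, -0.15, 0]],
  ],
)

```text
clock: 29.4
tool_pos: [0.5819, -0.0232, 0.187]
orientation: [-0.005, 0.706, 0.708, 0.005]
force: [1.1, -0.2, -3.9]
width: 0.0405
```

Emit:
carry_out(
  increments=[
    [[0.03, -0.011, 0, 0], [0.07, -0.026, 0, 0], [0.11, -0.041, 0, 0], [0.15, -0.056, 0, 0], [0.19, -0.071, 0, 0]],
  ],
)

```text
clock: 29.9
tool_pos: [0.5101, 0.1679, 0.1884]
orientation: [-0.005, 0.707, 0.708, 0.005]
force: [0.4, 0.2, -3.5]
width: 0.0405
```

Emit:
carry_out(
  increments=[
    [[0.04, -0.015, 0, 0], [0.08, -0.03, 0, 0], [0.11, -0.043, 0, 0], [0.127, -0.052, 0.02, 0], [0.127, -0.052, 0.05, 0]],
  ],
)

```text
clock: 30.4
tool_pos: [0.4584, 0.2969, 0.1412]
orientation: [-0.005, 0.705, 0.709, 0.006]
force: [0.9, -2.0, -4.0]
width: 0.0411
```

Emit:
carry_out(
  increments=[
    [[0, 0, 0.02, 0], [0, 0, 0.04, 0], [0, 0, 0.05, 0], [0, 0, 0.05, 0], [0, 0, 0.05, 0]],
  ],
)

```text
clock: 30.9
tool_pos: [0.4592, 0.295, 0.0906]
orientation: [-0.005, 0.707, 0.708, 0.005]
force: [0.9, -1.1, -2.0]
width: 0.0404
```

```bash
python3 - <<'E'
from h import *
a=shot('side','s5.png')['frame'][240:380,200:370];b=shot('top','t5.png')['frame'][170:290,170:280]
cv2.imwrite('pics/c5.png',np.hstack([cv2.resize(a,(510,420),interpolation=2),cv2.resize(b,(285,420),interpolation=2)[:, :]]))
E
```

```text
(no output)
```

View pics/c5.png

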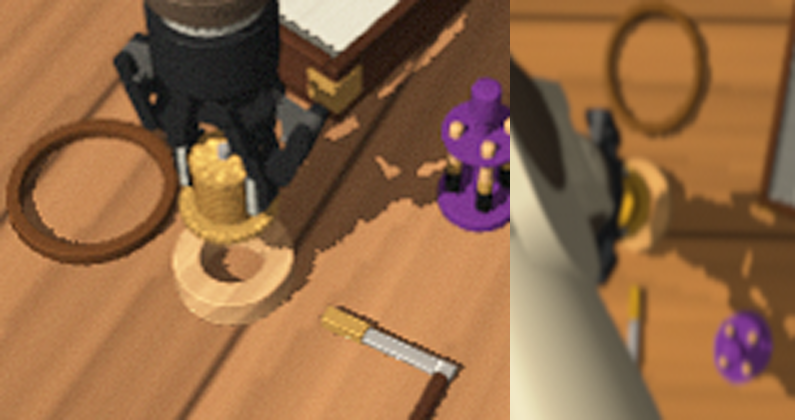

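```bash
python3 - <<'E'
from h import *
b=cv2.imread('pics/s5.png')[275:350,245:310]
cv2.imwrite('pics/c6.png',cv2.resize(b,None,fx=8,fy=8,interpolation=2))
E
```

```text
(no output)
```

View pics/c6.png

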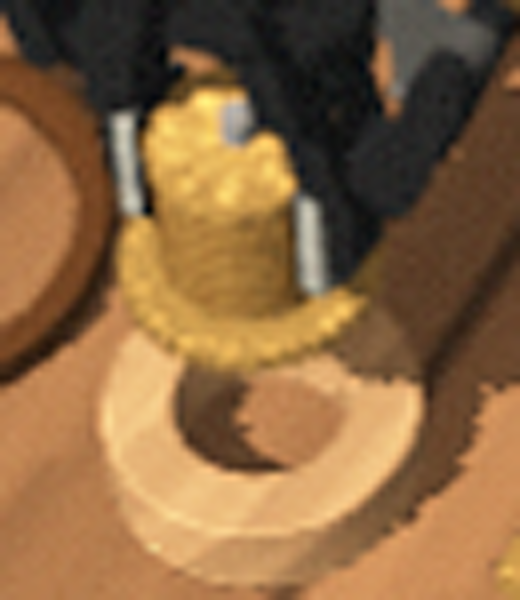

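```bash
python3 - <<'E'
from h import *
s=load('s5')
w=lambda a,b:(245+(a+.5)/8-.5,275+(b+.5)/8-.5)
for a,b in((238,103),(238,112),(238,122)): print(onz(s,*w(a,b),.1347)[:2])
# predicted for TCP: pads are tilted none; arbor top at TCP xy
for x,y in((.4592,.295),): 
    P=proj(s,[[x,y,.1347],[x,y,.0777]]);print((P-[245,275]+.5)*8)
    th=np.linspace(0,6.28,73);c=proj(s,np.c_[x+.031*np.cos(th),y+.031*np.sin(th),.0777+0*th]);c=(c-[245,275]+.5)*8;print('disc extents',c.min(0),c.max(0))
for x,y in((.4597,.2939),):
    for r in(.022,.04):
        c=proj(s,np.c_[x+r*np.cos(th),y+r*np.sin(th),.024+0*th]);c=(c-[245,275]+.5)*8;print('ring',r,c.min(0),c.max(0))
E
```

```text
[0.4609501  0.29019718]
[0.45959649 0.29243937]
[0.45809907 0.29491989]
[[234.17883546 120.98611798]
 [249.07112241 273.40275607]]
disc extents [118.29951077 169.26547482] [379.74475935 382.52375055]
ring 0.022 [173.27633255 328.42446424] [351.9677157 478.1916597]
ring 0.04 [100.12103932 269.82711539] [425.00773114 542.27805698]
```

Emit:
carry_out(
  increments=[
    [[-0.002, 0.0005, 0.015, 0], [-0.002, 0.0005, 0.03, 0], [-0.002, 0.0005, 0.04, 0], [-0.002, 0.0005, 0.045, 0], [-0.002, 0.0005, 0.045, 0]],
  ],
)

```text
clock: 31.5
tool_pos: [0.4588, 0.2933, 0.0434]
orientation: [-0.005, 0.706, 0.708, 0.004]
force: [-0.2, -0.4, -2.7]
width: 0.0405
```

Emit:
carry_out(
  increments=[
    [[0, 0, 0.001, 0], [0, 0, 0.003, 0], [0, 0, 0.004, 0], [0, 0, 0.005, 0], [0, 0, 0.005, 0]],
  ],
)

```text
clock: 32.0
tool_pos: [0.4594, 0.2937, 0.0397]
orientation: [-0.005, 0.706, 0.708, 0.005]
force: [0.2, -0.7, -2.2]
width: 0.0406
```

```bash
python3 - <<'E'
from h import *
b=shot('side','s7.png')['frame'][275:350,245:310]
cv2.imwrite('pics/c7.png',cv2.resize(b,None,fx=8,fy=8,interpolation=2))
b=shot('top','t7.png')['frame'][195:260,180:260]
cv2.imwrite('pics/c7t.png',cv2.resize(b,None,fx=8,fy=8,interpolation=2))
E
```

```text
(no output)
```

View pics/c7.png

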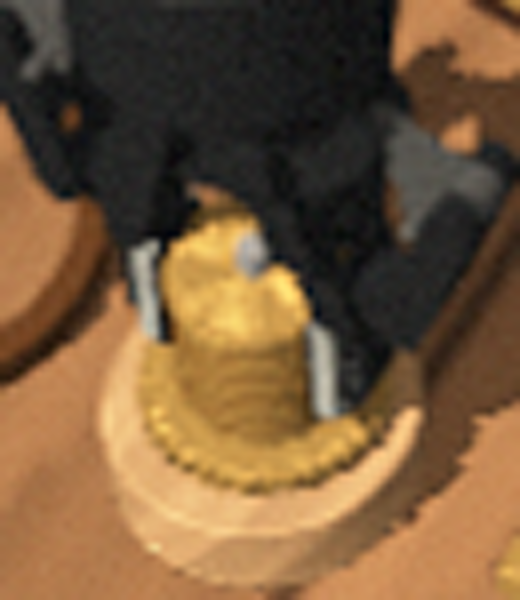

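View pics/c7t.png

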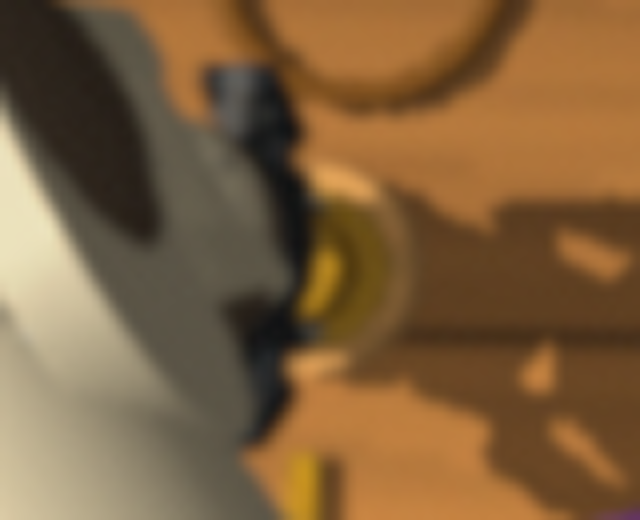

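Both views show the wheel about 1.5 mm too far toward −y on the ring: side margins 41/32 px, front margin a bit large, top right margin 8 mm against 9 mm. I nudge it and set it down.

Emit:
carry_out(
  increments=[
    [[0.0015, 0, 0, 0], [0.0015, 0, 0, 0], [0.0015, 0, 0.001, 0], [0.0015, 0, 0.002, 0], [0.0015, 0, 0.002, 0]],
  ],
)

```text
clock: 32.6
tool_pos: [0.4593, 0.2951, 0.0375]
orientation: [-0.005, 0.706, 0.708, 0.005]
force: [-0.5, 0.0, -3.0]
width: 0.0412
```

Emit:
carry_out(
  increments=[
    [[0, 0, 0.0005, 0], [0, 0, 0.001, 0], [0, 0, 0.001, 0], [0, 0, 0.001, 0], [0, 0, 0.001, 0]],
  ],
)

```text
clock: 33.1
tool_pos: [0.4594, 0.2952, 0.0369]
orientation: [-0.005, 0.706, 0.708, 0.005]
force: [-1.9, -0.6, 1.6]
width: 0.0408
```

Contact. I release and lift.

Emit:
carry_out(
  increments=[
    [[0, 0, 0, 0], [0, 0, 0, 0], [0, 0, 0, 0], [0, 0, 0, 0], [0, 0, 0, 0]],
  ],
  gripper=0.07,
)

```text
clock: 33.6
tool_pos: [0.4594, 0.2952, 0.0367]
orientation: [-0.005, 0.706, 0.708, 0.005]
force: [0.3, -0.4, 1.2]
width: 0.07
```

Emit:
carry_out(
  increments=[
    [[0, 0, -0.02, 0], [0, 0, -0.05, 0], [0, 0, -0.09, 0], [0, 0, -0.13, 0], [0, 0, -0.17, 0]],
  ],
)

```text
clock: 34.1
tool_pos: [0.4593, 0.2927, 0.2083]
orientation: [-0.005, 0.706, 0.708, 0.005]
force: [1.5, -0.5, 0.4]
width: 0.07
```

Emit:
carry_out(
  increments=[
    [[-0.035, -0.02, -0.005, 0], [-0.075, -0.03, -0.01, 0], [-0.115, -0.04, -0.02, 0], [-0.155, -0.05, -0.03, 0], [-0.195, -0.06, -0.04, 0]],
  ],
)

```text
clock: 34.6
tool_pos: [0.3991, 0.0959, 0.2444]
orientation: [-0.005, 0.706, 0.708, 0.005]
force: [1.7, -0.6, 0.6]
width: 0.0697
```

```bash
python3 - <<'E'
from h import *
print(manip.read_state()['tool_pos'])
b=shot('side','s8.png')['frame'][275:350,245:310]
cv2.imwrite('pics/c8.png',cv2.resize(b,None,fx=8,fy=8,interpolation=2))
b=shot('top','t8.png')['frame'][195:260,180:260]
cv2.imwrite('pics/c8t.png',cv2.resize(b,None,fx=8,fy=8,interpolation=2))
E
```

```text
[0.39914612 0.09588087 0.24443902]
```

View pics/c8.png

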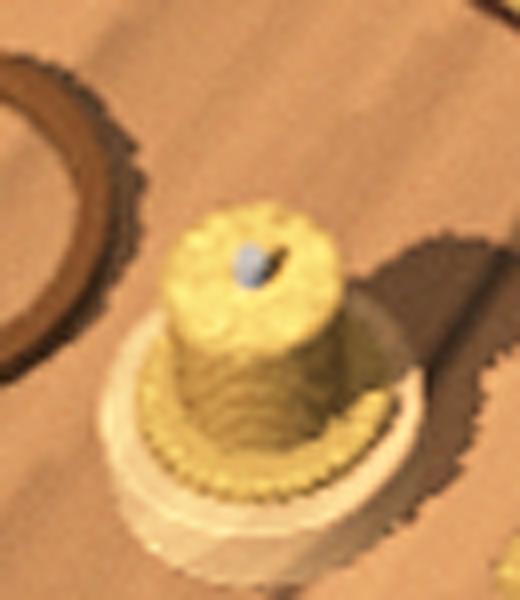

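View pics/c8t.png

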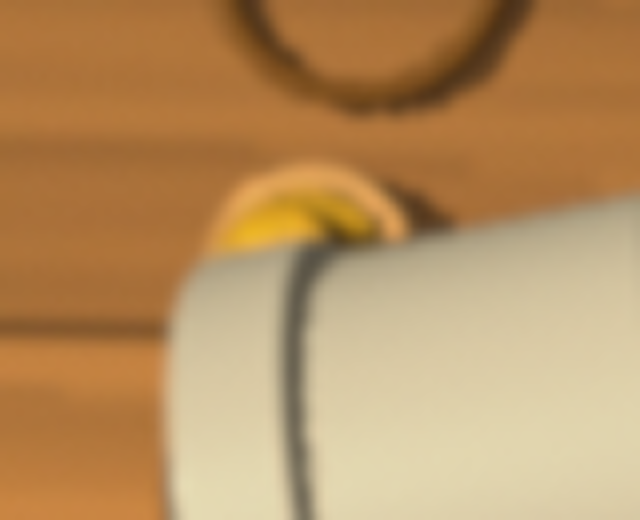

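The wheel sits level and concentric on the ring: side extents 137–393 against the ring's 102–422, centres 265 and 262 (under 1 mm). I now return the jar.

Emit:
carry_out(
  increments=[
    [[-0.04, -0.002, 0, 0], [-0.08, -0.004, 0, 0], [-0.12, -0.006, 0, 0], [-0.16, -0.008, 0, 0], [-0.2, -0.01, 0, 0]],
  ],
  gripper=0.066,
)

```text
clock: 35.2
tool_pos: [0.3901, -0.1041, 0.2412]
orientation: [-0.005, 0.706, 0.708, 0.005]
force: [0.2, 0.1, -0.4]
width: 0.066
```

Emit:
carry_out(
  increments=[
    [[-0.04, -0.002, 0, 0], [-0.08, -0.004, 0, 0], [-0.12, -0.006, 0, 0], [-0.16, -0.008, 0, 0], [-0.2, -0.01, 0, 0]],
  ],
)

```text
clock: 35.7
tool_pos: [0.3806, -0.3044, 0.2382]
orientation: [-0.005, 0.706, 0.708, 0.005]
force: [1.4, -0.7, -0.1]
width: 0.0661
```

Emit:
carry_out(
  increments=[
    [[0, 0, 0.02, 0], [0, 0, 0.05, 0], [0, 0, 0.07, 0], [0, 0, 0.07, 0], [0, 0, 0.07, 0]],
  ],
)

```text
clock: 36.2
tool_pos: [0.3807, -0.3016, 0.1688]
orientation: [-0.005, 0.706, 0.708, 0.005]
force: [-0.3, 0.1, -0.2]
width: 0.0659
```

```bash
python3 - <<'E'
from h import *
print(manip.read_state()['tool_pos'])
b=shot('top','t9.png')['frame'][190:260,180:260]
cv2.imwrite('pics/c9t.png',cv2.resize(b,None,fx=8,fy=8,interpolation=2))
E
```

```text
[ 0.38072177 -0.30160859  0.16881755]
```

View pics/c9t.png

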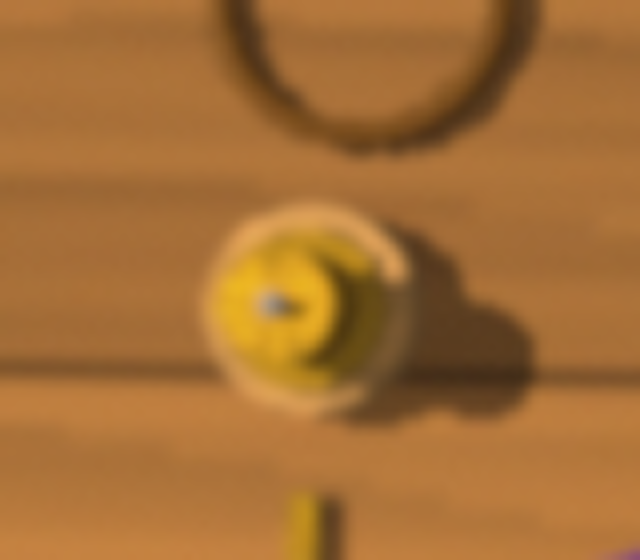

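In the top view the wheel rim margins are about 24 px on the right, 25 above and 26 below, so it is central. I continue to the jar.

Emit:
carry_out(
  increments=[
    [[-0.005, -0.0015, 0.02, 0], [-0.005, -0.0015, 0.045, 0], [-0.005, -0.0015, 0.07, 0], [-0.005, -0.0015, 0.084, 0], [-0.005, -0.0015, 0.084, 0]],
  ],
)

```text
clock: 36.75
tool_pos: [0.3787, -0.3052, 0.0836]
orientation: [-0.006, 0.706, 0.708, 0.005]
force: [-0.1, 0.7, 0.1]
width: 0.0663
```

Emit:
carry_out(
  increments=[
    [[0, 0, 0, 0], [0, 0, 0, 0], [0, 0, 0, 0], [0, 0, 0, 0], [0, 0, 0, 0]],
  ],
  gripper=0.038,
)

```text
clock: 37.25
tool_pos: [0.3796, -0.3063, 0.0862]
orientation: [-0.004, 0.706, 0.708, 0.005]
force: [-1.1, 1.0, 6.5]
width: 0.0482
```

Emit:
carry_out(
  increments=[
    [[0, 0, 0, 0], [0, 0, 0, 0], [0, 0, 0, 0], [0, 0, 0, 0], [0, 0, 0, 0]],
  ],
)

```text
clock: 37.75
tool_pos: [0.3796, -0.3063, 0.0862]
orientation: [-0.004, 0.706, 0.708, 0.005]
force: [-1.4, 0.2, 7.0]
width: 0.048
```

Emit:
carry_out(
  increments=[
    [[0, 0, -0.015, 0], [0, 0, -0.04, 0], [0, 0, -0.08, 0], [0, 0, -0.12, 0], [0, 0, -0.16, 0]],
  ],
)

```text
clock: 38.25
tool_pos: [0.3788, -0.3076, 0.2468]
orientation: [-0.005, 0.706, 0.708, 0.005]
force: [1.1, -1.6, -3.9]
width: 0.0484
```

Emit:
carry_out(
  increments=[
    [[0.03, 0.019, 0, 0], [0.07, 0.044, 0, 0], [0.11, 0.069, 0, 0], [0.15, 0.094, 0, 0], [0.185, 0.117, 0, 0]],
  ],
)

```text
clock: 38.75
tool_pos: [0.4964, -0.1206, 0.248]
orientation: [-0.005, 0.706, 0.708, 0.005]
force: [0.0, -0.5, -3.7]
width: 0.0486
```

Emit:
carry_out(
  increments=[
    [[0.035, 0.022, 0, 0], [0.075, 0.047, 0, 0], [0.11, 0.07, 0, 0], [0.145, 0.092, 0, 0], [0.162, 0.102, 0, 0]],
  ],
)

```text
clock: 39.25
tool_pos: [0.5985, 0.0425, 0.2492]
orientation: [-0.006, 0.706, 0.709, 0.005]
force: [-0.7, -0.5, -4.7]
width: 0.0483
```

Emit:
carry_out(
  increments=[
    [[0, 0, 0.02, 0], [0, 0, 0.05, 0], [0, 0, 0.08, 0], [0, 0, 0.1, 0], [0, 0, 0.1, 0]],
  ],
)

```text
clock: 39.75
tool_pos: [0.5959, 0.0409, 0.1465]
orientation: [-0.007, 0.706, 0.708, 0.003]
force: [-0.5, -0.3, -4.1]
width: 0.0479
```

Emit:
carry_out(
  increments=[
    [[0, 0, 0.015, 0], [0, 0, 0.03, 0], [0, 0, 0.04, 0], [0, 0, 0.041, 0], [0, 0, 0.041, 0]],
  ],
)

```text
clock: 40.25
tool_pos: [0.5973, 0.0414, 0.108]
orientation: [-0.005, 0.706, 0.708, 0.005]
force: [0.4, 0.4, -4.0]
width: 0.0482
```

Emit:
carry_out(
  increments=[
    [[0, 0, 0, 0], [0, 0, 0, 0], [0, 0, 0, 0], [0, 0, 0, 0], [0, 0, 0, 0]],
  ],
)

```text
clock: 40.75
tool_pos: [0.5974, 0.0414, 0.1082]
orientation: [-0.005, 0.706, 0.708, 0.005]
force: [0.2, -0.6, -3.9]
width: 0.0483
```

Position is good. I lower 6 mm to contact.

Emit:
carry_out(
  increments=[
    [[0, 0, 0.0015, 0], [0, 0, 0.003, 0], [0, 0, 0.0045, 0], [0, 0, 0.0055, 0], [0, 0, 0.006, 0]],
  ],
)

```text
clock: 41.25
tool_pos: [0.5973, 0.0415, 0.1023]
orientation: [-0.005, 0.706, 0.708, 0.005]
force: [-2.7, 0.2, 2.9]
width: 0.048
```

Emit:
carry_out(
  increments=[
    [[0, 0, 0.0003, 0], [0, 0, 0.0005, 0], [0, 0, 0.0005, 0], [0, 0, 0.0005, 0], [0, 0, 0.0005, 0]],
  ],
)

```text
clock: 41.75
tool_pos: [0.5973, 0.0415, 0.1023]
orientation: [-0.005, 0.706, 0.708, 0.005]
force: [-3.9, -0.6, 5.3]
width: 0.0483
```

Emit:
carry_out(
  increments=[
    [[0, 0, 0, 0], [0, 0, 0, 0], [0, 0, 0, 0], [0, 0, 0, 0], [0, 0, 0, 0]],
  ],
  gripper=0.07,
)

```text
clock: 42.25
tool_pos: [0.5975, 0.0415, 0.1015]
orientation: [-0.005, 0.706, 0.708, 0.005]
force: [-0.0, 0.5, 0.2]
width: 0.0699
```

Emit:
carry_out(
  increments=[
    [[0, 0, -0.02, 0], [0, 0, -0.05, 0], [0, 0, -0.09, 0], [0, 0, -0.12, 0], [0, 0, -0.14, 0]],
  ],
)

```text
clock: 42.75
tool_pos: [0.5978, 0.0396, 0.2443]
orientation: [-0.004, 0.706, 0.708, 0.006]
force: [0.6, 0.0, -1.4]
width: 0.0696
```

Emit:
carry_out(
  increments=[
    [[-0.035, -0.013, 0, 0], [-0.075, -0.028, 0, 0], [-0.115, -0.043, 0, 0], [-0.155, -0.058, 0, 0], [-0.195, -0.073, 0, 0]],
  ],
  gripper=0.05,
)

```text
clock: 43.25
tool_pos: [0.5241, -0.1569, 0.2389]
orientation: [-0.005, 0.706, 0.708, 0.005]
force: [0.8, -0.9, 1.0]
width: 0.0502
```

Emit:
carry_out(
  increments=[
    [[-0.035, -0.013, 0, 0], [-0.075, -0.028, 0, 0], [-0.115, -0.043, 0, 0], [-0.149, -0.055, 0, 0], [-0.149, -0.055, 0.03, 0]],
  ],
)

```text
clock: 43.75
tool_pos: [0.4697, -0.3085, 0.2096]
orientation: [-0.002, 0.708, 0.706, 0.005]
force: [0.8, -0.1, 0.4]
width: 0.0499
```

Emit:
carry_out(
  increments=[
    [[0, 0, 0.02, 0], [0, 0, 0.04, 0], [0, 0, 0.04, 0], [0, 0, 0.04, 0], [0, 0, 0.04, 0]],
  ],
)

```text
clock: 44.25
tool_pos: [0.4705, -0.3038, 0.1683]
orientation: [-0.004, 0.706, 0.708, 0.005]
force: [1.0, -0.7, 0.0]
width: 0.05
```

```bash
python3 - <<'E'
from h import *
print(manip.read_state()['tool_pos'])
a=shot('side','s10.png')['frame'][90:290,200:480];b=shot('top','t10.png')['frame'][130:260,240:400]
cv2.imwrite('pics/c10.png',cv2.resize(a,None,fx=2.5,fy=2.5,interpolation=2))
cv2.imwrite('pics/c10t.png',cv2.resize(b,None,fx=4,fy=4,interpolation=2))
E
```

```text
[ 0.47049294 -0.30384099  0.16825985]
```

View pics/c10.png

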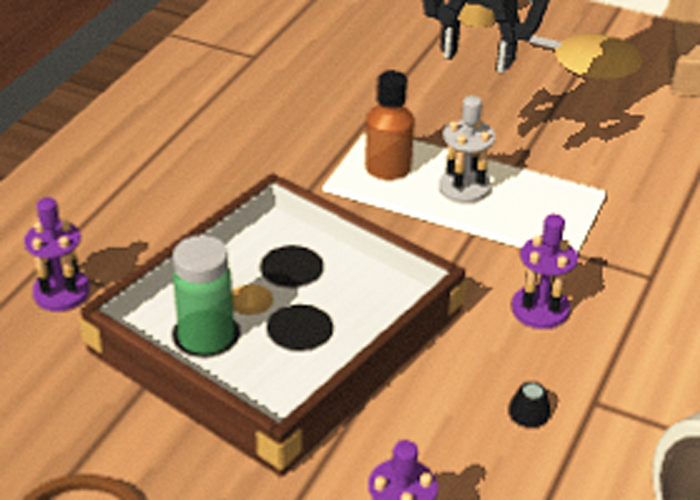

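View pics/c10t.png

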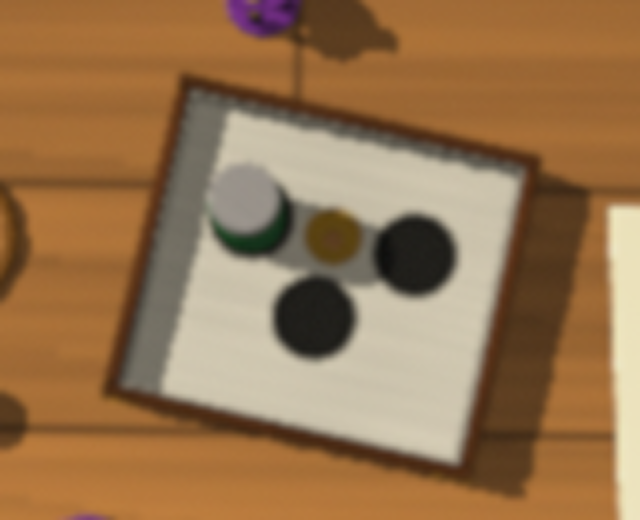

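The jar is back on its round (side crop (205,300)). I now pick up the stand.

Emit:
carry_out(
  increments=[
    [[-0.0015, -0.0005, 0.02, 0], [-0.0015, -0.0005, 0.045, 0], [-0.0015, -0.0005, 0.063, 0], [-0.0015, -0.0005, 0.0695, 0], [-0.0015, -0.0005, 0.0695, 0]],
  ],
)

```text
clock: 44.85
tool_pos: [0.4693, -0.304, 0.0972]
orientation: [-0.006, 0.706, 0.708, 0.005]
force: [0.3, -0.0, 1.0]
width: 0.0498
```

Emit:
carry_out(
  increments=[
    [[0, 0, 0, 0], [0, 0, 0, 0], [0, 0, 0, 0], [0, 0, 0, 0], [0, 0, 0, 0]],
  ],
  gripper=0.008,
)

```text
clock: 45.35
tool_pos: [0.4702, -0.3046, 0.0988]
orientation: [-0.004, 0.706, 0.708, 0.005]
force: [0.8, 0.4, 4.9]
width: 0.0182
```

Emit:
carry_out(
  increments=[
    [[0, 0, 0, 0], [0, 0, 0, 0], [0, 0, 0, 0], [0, 0, 0, 0], [0, 0, 0, 0]],
  ],
)

```text
clock: 45.85
tool_pos: [0.4702, -0.3046, 0.0988]
orientation: [-0.004, 0.706, 0.708, 0.005]
force: [0.7, 0.4, 5.8]
width: 0.0182
```

Emit:
carry_out(
  increments=[
    [[0, 0, -0.015, 0], [0, 0, -0.04, 0], [0, 0, -0.08, 0], [0, 0, -0.12, 0], [0, 0, -0.155, 0]],
  ],
)

```text
clock: 46.35
tool_pos: [0.4692, -0.3062, 0.255]
orientation: [-0.005, 0.706, 0.708, 0.005]
force: [1.1, -0.3, -3.6]
width: 0.0181
```

Emit:
carry_out(
  increments=[
    [[0.03, 0.005, 0, 0], [0.07, 0.012, 0, 0], [0.11, 0.019, 0, 0], [0.15, 0.026, 0, 0], [0.19, 0.033, 0, 0]],
  ],
)

```text
clock: 46.85
tool_pos: [0.5019, -0.1148, 0.2556]
orientation: [-0.005, 0.707, 0.708, 0.005]
force: [0.6, -0.6, -3.5]
width: 0.018
```

Emit:
carry_out(
  increments=[
    [[0.04, 0.007, 0, 0], [0.07, 0.012, 0, 0], [0.095, 0.016, 0, 0], [0.106, 0.018, 0, 0], [0.106, 0.018, 0, 0]],
  ],
)

```text
clock: 47.35
tool_pos: [0.52, -0.0094, 0.2567]
orientation: [-0.005, 0.706, 0.708, 0.005]
force: [0.3, -1.0, -3.8]
width: 0.018
```

Emit:
carry_out(
  increments=[
    [[0, 0, 0.02, 0], [0, 0, 0.05, 0], [0, 0, 0.08, 0], [0, 0, 0.1, 0], [0, 0, 0.1, 0]],
  ],
)

```text
clock: 47.85
tool_pos: [0.5183, -0.0101, 0.1537]
orientation: [-0.007, 0.707, 0.707, 0.003]
force: [-0.3, 0.3, -3.7]
width: 0.0181
```

Emit:
carry_out(
  increments=[
    [[0, 0, 0, 0], [0, 0, 0, 0], [0, 0, 0, 0], [0, 0, 0, 0], [0, 0, 0, 0]],
  ],
)

```text
clock: 48.35
tool_pos: [0.5202, -0.0089, 0.1569]
orientation: [-0.005, 0.706, 0.708, 0.005]
force: [0.4, -0.4, -3.2]
width: 0.0183
```

Emit:
carry_out(
  increments=[
    [[0, 0, 0.012, 0], [0, 0, 0.025, 0], [0, 0, 0.034, 0], [0, 0, 0.037, 0], [0, 0, 0.037, 0]],
  ],
)

```text
clock: 48.85
tool_pos: [0.5195, -0.0083, 0.1185]
orientation: [-0.006, 0.706, 0.708, 0.004]
force: [-0.2, 0.0, -3.5]
width: 0.0183
```

Emit:
carry_out(
  increments=[
    [[0, 0, 0.001, 0], [0, 0, 0.002, 0], [0, 0, 0.0035, 0], [0, 0, 0.0045, 0], [0, 0, 0.005, 0]],
  ],
)

```text
clock: 49.35
tool_pos: [0.5201, -0.0082, 0.1148]
orientation: [-0.005, 0.706, 0.708, 0.005]
force: [-1.0, 0.9, 2.9]
width: 0.018
```

Emit:
carry_out(
  increments=[
    [[0, 0, 0.0003, 0], [0, 0, 0.0005, 0], [0, 0, 0.0007, 0], [0, 0, 0.0007, 0], [0, 0, 0.0007, 0]],
  ],
)

```text
clock: 49.85
tool_pos: [0.5202, -0.0082, 0.1147]
orientation: [-0.005, 0.706, 0.708, 0.005]
force: [-2.8, 1.6, 6.8]
width: 0.0183
```

Contact. I release and then go for the bottle.

Emit:
carry_out(
  increments=[
    [[0, 0, 0, 0], [0, 0, 0, 0], [0, 0, 0, 0], [0, 0, 0, 0], [0, 0, 0, 0]],
  ],
  gripper=0.05,
)

```text
clock: 50.35
tool_pos: [0.5199, -0.0083, 0.1136]
orientation: [-0.005, 0.707, 0.708, 0.005]
force: [-0.0, -0.3, 0.0]
width: 0.0501
```

Emit:
carry_out(
  increments=[
    [[0, 0, -0.02, 0], [0, 0, -0.05, 0], [0, 0, -0.09, 0], [0, 0, -0.115, 0], [0, 0, -0.13, 0]],
  ],
)

```text
clock: 50.85
tool_pos: [0.5205, -0.0102, 0.2462]
orientation: [-0.004, 0.706, 0.708, 0.006]
force: [0.4, -0.2, -0.2]
width: 0.0498
```

Emit:
carry_out(
  increments=[
    [[-0.035, 0.005, 0, 0], [-0.075, 0.01, 0, 0], [-0.115, 0.015, 0, 0], [-0.155, 0.02, 0, 0], [-0.195, 0.026, 0, 0]],
  ],
  gripper=0.06,
)

```text
clock: 51.35
tool_pos: [0.5463, -0.2067, 0.241]
orientation: [-0.005, 0.706, 0.708, 0.005]
force: [0.7, 0.5, 0.3]
width: 0.0603
```

Emit:
carry_out(
  increments=[
    [[-0.04, 0.006, 0, 0], [-0.075, 0.011, 0, 0], [-0.099, 0.014, 0, 0], [-0.099, 0.014, 0.03, 0], [-0.099, 0.014, 0.06, 0]],
  ],
)

```text
clock: 51.85
tool_pos: [0.5609, -0.3045, 0.1789]
orientation: [-0.005, 0.707, 0.707, 0.005]
force: [0.1, -0.5, -1.3]
width: 0.0599
```

Emit:
carry_out(
  increments=[
    [[0, 0, 0.01, 0], [0, 0, 0.01, 0], [0, 0, 0.01, 0], [0, 0, 0.01, 0], [0, 0, 0.01, 0]],
  ],
)

```text
clock: 52.35
tool_pos: [0.561, -0.3032, 0.1711]
orientation: [-0.004, 0.706, 0.708, 0.005]
force: [0.4, -0.2, -0.7]
width: 0.0599
```

Emit:
carry_out(
  increments=[
    [[0, -0.001, 0.02, 0], [0, -0.001, 0.045, 0], [0, -0.001, 0.068, 0], [0, -0.001, 0.075, 0], [0, -0.001, 0.075, 0]],
  ],
)

```text
clock: 52.85
tool_pos: [0.5592, -0.3018, 0.0943]
orientation: [-0.006, 0.706, 0.708, 0.005]
force: [0.6, -0.2, 0.8]
width: 0.06
```

Emit:
carry_out(
  increments=[
    [[0, 0, 0, 0], [0, 0, 0, 0], [0, 0, 0, 0], [0, 0, 0, 0], [0, 0, 0, 0]],
  ],
  gripper=0.02,
)

```text
clock: 53.35
tool_pos: [0.5605, -0.3024, 0.0965]
orientation: [-0.004, 0.706, 0.708, 0.005]
force: [1.6, -0.2, 6.1]
width: 0.0305
```

Emit:
carry_out(
  increments=[
    [[0, 0, 0, 0], [0, 0, 0, 0], [0, 0, 0, 0], [0, 0, 0, 0], [0, 0, 0, 0]],
  ],
)

```text
clock: 53.85
tool_pos: [0.5604, -0.3024, 0.0965]
orientation: [-0.004, 0.706, 0.708, 0.005]
force: [1.4, -0.3, 6.8]
width: 0.031
```

Emit:
carry_out(
  increments=[
    [[0, 0, -0.015, 0], [0, 0, -0.04, 0], [0, 0, -0.08, 0], [0, 0, -0.12, 0], [0, 0, -0.15, 0]],
  ],
)

```text
clock: 54.35
tool_pos: [0.5593, -0.3041, 0.2479]
orientation: [-0.004, 0.706, 0.708, 0.005]
force: [0.7, -0.4, -3.5]
width: 0.0306
```

Emit:
carry_out(
  increments=[
    [[0.03, 0.001, 0, 0], [0.07, 0.003, 0, 0], [0.11, 0.005, 0, 0], [0.15, 0.007, 0, 0], [0.185, 0.009, 0, 0]],
  ],
)

```text
clock: 54.85
tool_pos: [0.5677, -0.1173, 0.2479]
orientation: [-0.005, 0.706, 0.708, 0.005]
force: [0.3, -0.2, -3.2]
width: 0.0302
```

Emit:
carry_out(
  increments=[
    [[0.02, 0.001, 0, 0], [0.032, 0.001, 0.02, 0], [0.032, 0.001, 0.05, 0], [0.032, 0.001, 0.08, 0], [0.032, 0.001, 0.1, 0]],
  ],
)

```text
clock: 55.35
tool_pos: [0.5682, -0.0853, 0.146]
orientation: [-0.006, 0.706, 0.708, 0.004]
force: [0.5, 0.1, -3.8]
width: 0.0304
```

Emit:
carry_out(
  increments=[
    [[0, 0, 0, 0], [0, 0, 0, 0], [0, 0, 0, 0], [0, 0, 0, 0], [0, 0, 0, 0]],
  ],
)

```text
clock: 55.85
tool_pos: [0.5695, -0.0858, 0.1486]
orientation: [-0.005, 0.707, 0.708, 0.005]
force: [-0.8, -0.2, -3.8]
width: 0.0306
```

Descent to .1125 needs about 36 mm, with +0.5 mm drift in y and a further +0.5 mm.

Emit:
carry_out(
  increments=[
    [[0.0005, 0, 0.012, 0], [0.0005, 0, 0.022, 0], [0.0005, 0, 0.029, 0], [0.0005, 0, 0.031, 0], [0.0005, 0, 0.031, 0]],
  ],
)

```text
clock: 56.35
tool_pos: [0.5688, -0.0847, 0.1159]
orientation: [-0.006, 0.706, 0.708, 0.004]
force: [-0.2, 0.5, -3.3]
width: 0.0308
```

Emit:
carry_out(
  increments=[
    [[0, 0, 0.001, 0], [0, 0, 0.0025, 0], [0, 0, 0.0035, 0], [0, 0, 0.0045, 0], [0, 0, 0.005, 0]],
  ],
)

```text
clock: 56.85
tool_pos: [0.5693, -0.0847, 0.1124]
orientation: [-0.005, 0.706, 0.708, 0.005]
force: [-1.3, 0.4, 5.1]
width: 0.0303
```

Emit:
carry_out(
  increments=[
    [[0, 0, 0.0003, 0], [0, 0, 0.0005, 0], [0, 0, 0.0007, 0], [0, 0, 0.0007, 0], [0, 0, 0.0007, 0]],
  ],
)

```text
clock: 57.35
tool_pos: [0.5694, -0.0847, 0.1124]
orientation: [-0.004, 0.706, 0.708, 0.005]
force: [-2.4, 0.4, 7.7]
width: 0.0303
```

Emit:
carry_out(
  increments=[
    [[0, 0, 0, 0], [0, 0, 0, 0], [0, 0, 0, 0], [0, 0, 0, 0], [0, 0, 0, 0]],
  ],
  gripper=0.06,
)

```text
clock: 57.85
tool_pos: [0.5691, -0.0847, 0.1108]
orientation: [-0.005, 0.706, 0.708, 0.005]
force: [0.6, 0.3, -0.5]
width: 0.0601
```

Emit:
carry_out(
  increments=[
    [[0, 0, -0.02, 0], [0, 0, -0.05, 0], [0, 0, -0.09, 0], [0, 0, -0.115, 0], [0, 0, -0.14, 0]],
  ],
)

```text
clock: 58.35
tool_pos: [0.5692, -0.0867, 0.2524]
orientation: [-0.005, 0.706, 0.708, 0.005]
force: [1.0, 0.0, -0.3]
width: 0.0601
```

Emit:
carry_out(
  increments=[
    [[-0.035, -0.025, 0, 0], [-0.07, -0.05, 0, 0], [-0.105, -0.075, 0, 0], [-0.14, -0.1, 0, 0], [-0.175, -0.125, 0, 0]],
  ],
)

```text
clock: 58.85
tool_pos: [0.4433, -0.263, 0.2486]
orientation: [-0.005, 0.706, 0.708, 0.005]
force: [1.0, -0.9, 0.1]
width: 0.0602
```

Emit:
carry_out(
  increments=[
    [[-0.04, -0.02, 0, 0], [-0.08, -0.04, 0, 0], [-0.12, -0.05, 0, 0], [-0.16, -0.06, 0, 0], [-0.16, -0.06, 0, 0]],
  ],
)

```text
clock: 59.35
tool_pos: [0.3831, -0.4256, 0.245]
orientation: [-0.006, 0.708, 0.706, 0.004]
force: [-0.1, 0.3, -0.3]
width: 0.0599
```

```bash
python3 - <<'E'
from h import *
print(manip.read_state()['tool_pos'])
S=shot('side','s11.png')['frame'];a=S[140:280,220:400];b=shot('top','t11.png')['frame'][130:260,240:400]
cv2.imwrite('pics/full11.png',S)
cv2.imwrite('pics/c11.png',cv2.resize(a,None,fx=4,fy=4,interpolation=2))
cv2.imwrite('pics/c11t.png',cv2.resize(b,None,fx=4,fy=4,interpolation=2))
t=load('t11');
E
```

```text
[ 0.38312096 -0.42562521  0.24497711]
```

View pics/c11.png

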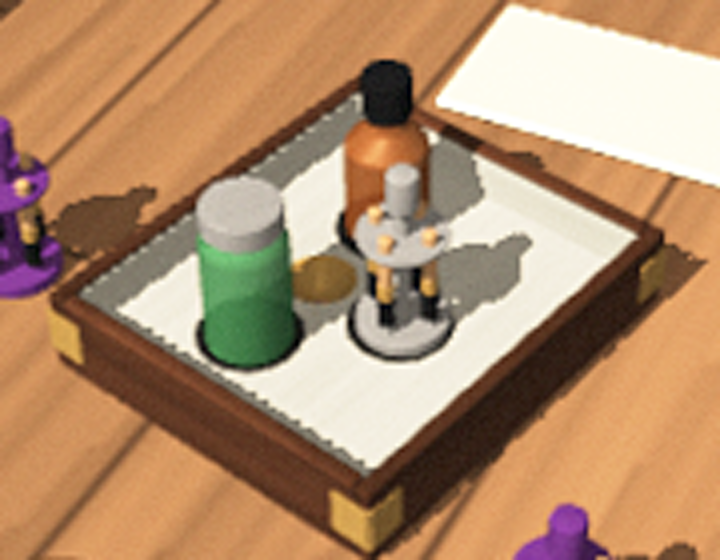

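View pics/c11t.png

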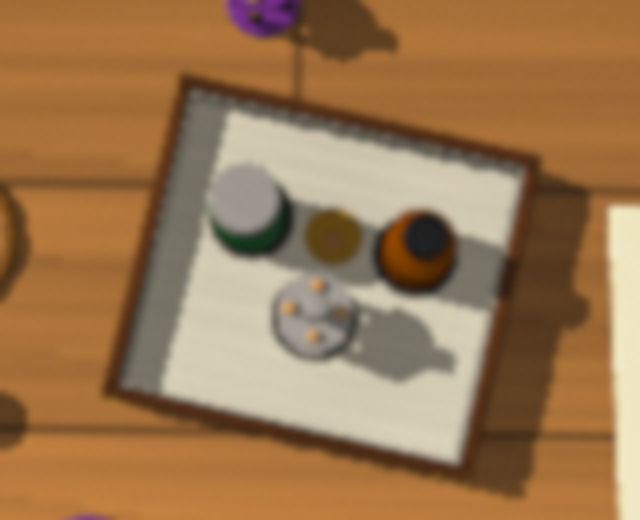

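View pics/full11.png

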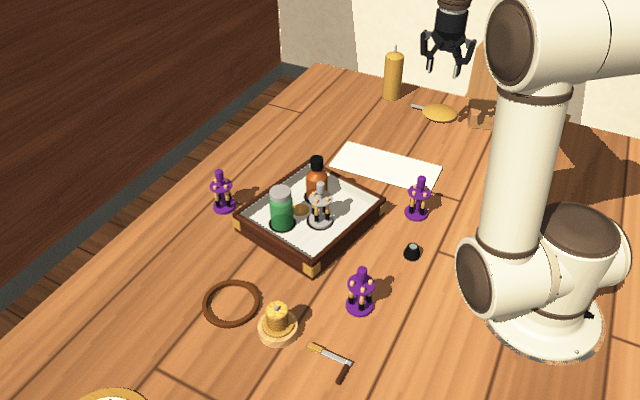

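All three stand upright on their original rounds, at the same pixels as in the starting crops (jar lid (240,203), cap (387,72), knob (403,173)). The wheel is on the ring at (277,320), and the bezel and key have not moved. I hand the job in.

```bash
python3 -c "
from bench import manip
print(manip.read_state()['joint_velocities'].round(3)); print(manip.finish_job())"
```

```text
[ 0.033 -0.025 -0.013  0.005  0.003  0.006]
the job is handed in; nothing more can be done
None
```

The job is done and handed in at about 59 s of the 144 s. I moved the bottle, brush stand and jar onto the drip plate and seated the wheel barrel up on the drying ring. I then put each of the three back on its own black round, lowering everything to light contact (largest wrist reading about 10 N).

**Last checks:**
- **Jar, bottle and stand:** they stand upright on their rounds, at the same picture positions as at the start to within about 1 px.
- **Wheel:** it sits level, and both cameras put it within about 1 mm of the ring's centre.
- **Bystanders:** the bezel, the key and the purple stands look unmoved.

**What went wrong or disagreed:**
- **Joint limit:** on the way to the jar the last joint ran up to the end of its range (3.141 read against the stated 3.14). I turned the tool by a quarter turn to get clear. The tool kept a 0.8° tilt for the rest of the job, which I kept along the jaw axis so it did not tip the parts.
- **Cameras:** the two views differed by 2–4 mm in places, so I relied on the recorded grasp poses when putting things back.

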